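Finish the stack of pipette tip boxes

ROBOT

A 6-joint arm with a two-finger parallel gripper is mounted at the origin on the work surface. World frame = base frame: x ahead of the robot, y to its left, z up, the work surface at z = 0. Lengths are in m, angles in rad, forces in N, time in s.
With the tool pointing down it reaches from about 0.3 to 0.875 m from the base axis. Payload 6.4 kg.
Tool frame: the origin (TCP) lies midway between the tips of the shut fingers; the grasp point (between the pads) lies 19 mm behind it; z points along the fingers, y is the line along which they close (so a half turn about z gives the same grasp; the last joint's range is limited). The gripper opens to 85 mm and grips with 20 to 120 N. Pads are 22 mm wide; open, the fingers measure 114 mm over their backs; the gripper's body (76 mm by 85 mm) begins 54 mm behind the grasp point. The pads swing forward as they close: fully open they stand 13 mm farther back than shut.
Start: joints at [0.898, 0.181, 1.607, -0, 1.354, -0.206], TCP at [0.259, 0.514, 0.231] pointing down, gripper open.
Joint ranges: [-2.99, 2.99], [-0.89, 2.07], [0.3, 2.58], [-1.14, 4.28], [0, 2.63], [-3.12, 3.12]. Speed limits (rad/s): [2.57, 2.57, 3.01, 3.14, 3.14, 3.14].

INTERFACE

Orientations are given as a unit quaternion [w, x, y, z].
In Python, from bench import ctrl, vision, workorder gives the robot as it stands. The module is installed in compiled form; this text tells all that it offers.
- The arm moves only by the tool servo_tool, never from a script. Its argument "steps" is a list of rows, each an object of numbers: "dx", "dy", "dz": the shift along the world's x, y, z as a fraction of full scale; "wx", "wy", "wz": the turn, a rotation vector about the world's x, y, z as a fraction of full scale. A call has exactly 5 rows; each row is the pose to reach, as a shift and turn from the pose commanded when the call began, turning the shorter way round; what a row does not reach only later rows make up. Full scale, the value 1, is 100 mm for a shift and pi rad for a turn. A row lasts 1/12 s, in which the tool goes at most 41.7 mm and 7.16 degrees, less where a joint would pass 70% of its speed; a pose out of reach is approached as far as the arm can. A call with a number of a shift or a turn outside -1 to 1 is refused whole. A call with a gripper value outside its range is refused whole. "jaw" is the opening, from 0 (shut) to 1 (fully open), set as the call begins (left out, the last holds). The fingers move at their own pace and stop on an object; the grip force is fixed at half the most. Time passes only in rows, so rows that repeat a pose let the fingers close, or fill a call up. It gives the time, the measured TCP pose, the force, the opening and the grip force at its end, in the units of the state.
- ctrl.get_obs(): the state, without advancing time (a new reading comes with each control period).
- vision.camera(name): name is "scene" or "top" or "wrist"; returns a dict with "frame" (400x640x3 uint8, red, green, blue), "vfov" (degrees; the focal length in pixels is half the picture's height over the tangent of half this angle, whatever the lens; pixels are square), "cx", "cy" (the principal point, pixels), "D" ([k1, k2, p1, p2, k3] as OpenCV has them; the pictures are not rectified), "camera_from_world" (4x4, takes a point from world to camera coordinates). Camera axes: x right, y up, looking along -z (the intrinsics and any distortion apply to the point x, -y, -z); pixel columns grow to the right and rows downward; lengths in m; the calibration is good to about 2 mm. A picture is of the moment at which its call begins. There is no depth.
- workorder.hand_in(): hands the job in; it is judged then, once.
The state is a dict: "time_s": time; "q": joint angles; "dq": joint speeds; "joint_efforts": joint torques, N m; "eef_pos": TCP position; "eef_rot": TCP orientation; "wrist_force": force on the tool from outside, world axes, zero at the start; "torque": the same for the moment, N m; "opening": opening from 0.0 (shut) to 1.0 (fully open); "grasp_force": force on a finger pad.
Only numpy, scipy, OpenCV 4.12 (cv2) and the standard library are available. Lean on these libraries where they do the work, as an engineer would, in place of code of your own. Each camera call takes 0.05 s, during which the arm holds its last target. There are 200 camera calls.

TASK

Finish the stack of tip boxes, lids up: put the deep narrow box squarely on the middle of the wide box, which stays where it is, and the shallow box squarely on top of the deep one. The shallow box is standing on its end: before stacking it, lay it down flat on the bench with its lid up, gently and without letting it topple, let go of it, and then take it afresh to stack it. Leave the bottle, the tube rack and the pipette alone.

Things in the scene. Friction and masses are not known exactly. Their poses are not given: they have to be found in the camera images.
- bottom_box: The wide closed tip box, navy base and frosted pale lid, lying flat on the bench, lid up: the foot of the stack. 124 long (its x) x 84 wide (its y) x 60 high (its z). Origin at the centre of its underside. About 0.4 kg, loose. Flat top.
- deep_box: The deep narrow closed tip box, same navy and frosted plastic, lying flat on the bench, lid up. 116 long (its x) x 60 wide (its y) x 60 high (its z). Origin at the centre of its underside. About 0.22 kg. Flat top, no projections; grip it across its 60 mm width.
- shallow_box: Shallow narrow closed tip box, same plastics, at first standing on one end, lid looking away from the robot (+-0.35 rad). 116 long (its z, at first up), 60 wide (y), 44 deep (x; frosted lid at +x, navy underside at -x). Origin at the centre of the end it first stands on: it fills x -22..22, y -30..30, z 0..116. When lying lid up its x points up. About 0.17 kg.
- shallow_underside (a point): Centre of the shallow box's broad navy underside (22 mm along -x and 58 mm along +z from the box's origin): the point that goes over the middle of the deep box's lid.
- bottle: Bystander: upright reagent bottle with blue cap, 64 diameter, 130 high, origin at the centre of its underside.
- tube_rack: Bystander: flat green tube rack, 84 (x) x 124 (y) x 26 high, origin at the centre of its underside.
- pipette: Bystander: white micropipette lying on the bench, 265 long (along its y, from -150 to 115) x 30 wide x 24 high, origin on the bench under it.

How it is judged:
On the way:
1. the shallow box has been laid flat on the bench, lid up, and let go (before or after the deep box is stacked) (height (world z) of shallow_underside below 0.008 m and angle between shallow_box's own x axis and vertical below 0.08 rad and linear speed of shallow_box below 0.03 m/s and contact force between each of the arm, the fingers and shallow_box below 0.1 N), for 0.2 s.
At the end, for the whole second after the job is handed in: Deep box flat, lid up, on the wide box, and shallow box flat, lid up, on the deep box: each centred within 8 mm and long sides within 0.09 rad of the one below. Wide box within 30 mm of its start; all three level (0.06 rad), both stacked boxes at rest (horizontal distance between deep_box and bottom_box below 0.008 m and angle between the x axis of deep_box and the x axis of bottom_box, either way round below 0.09 rad and angle between each of deep_box, bottom_box's own z axis and vertical below 0.06 rad and z of deep_box in the frame of bottom_box between 0.056 and 0.064 m and horizontal distance between shallow_underside and deep_box below 0.008 m and angle between the z axis of shallow_box and the x axis of deep_box, either way round below 0.09 rad and angle between shallow_box's own x axis and vertical below 0.06 rad and z of shallow_underside in the frame of deep_box between 0.056 and 0.064 m and distance of bottom_box from where it was at the start of the episode below 0.03 m and linear speed of each of deep_box, shallow_box below 0.02 m/s); the robot touches nothing.
It fails at once if the shallow box topples or is let fall onto its side (it turns faster than 8 rad/s) (angular speed of shallow_box above 8 rad/s).
It fails at once if the wide box is moved more than 40 mm (distance of bottom_box from where it was at the start of the episode above 0.04 m).
It fails at once if a bystander is moved more than 30 mm or the bottle tipped over (distance of any of bottle, tube_rack, pipette from where it was at the start of the episode above 0.03 m or angle between bottle's own z axis and vertical above 0.5 rad).
It also fails if it takes over 72 s, if anything falls off the work surface, if the arm or the gripper's body presses on something with over 40 N, if the wrist force passes 120 N, or if a joint passes its speed limit or range.

## Working session

There is one attempt and no reset: what is moved stays moved. The work goes in short steps, Python scripts to look and compute and a tool call to move; the robot and the scene stay as the last step left them, time stands still between calls to the robot, and variables do not carry over. Pictures are saved under pics/ and viewed, at most 10 in all, crops included, and the job is handed in when it is done.

Besides the shell and the picture viewer there is one more tool, called after "Call:" as a command line: name --argument value ..., lists and objects as JSON in quotes. servo_tool: Moves the arm, as the interface text tells. Its arguments: {"type":"object","properties":{"steps":{"type":"array","items":{"type":"object","properties":{"dx":{"type":"number"},"dy":{"type":"number"},"dz":{"type":"number"},"wx":{"type":"number"},"wy":{"type":"number"},"wz":{"type":"number"}}}},"jaw":{"type":"number"}},"required":["steps"]}

```bash
mkdir -p pics; cat > h.py <<'E'
import numpy as np, cv2, pickle
from bench import ctrl, vision, workorder
def grab(n,tag):
    c=vision.camera(n); pickle.dump(c,open(f'pics/{tag}.pkl','wb'))
    cv2.imwrite(f'pics/{tag}.png',c['frame'][:,:,::-1]); return c
def load(tag): return pickle.load(open(f'pics/{tag}.pkl','rb'))
def K(c):
    f=200/np.tan(np.radians(c['vfov'])/2); return np.array([[f,0,c['cx']],[0,f,c['cy']],[0,0,1.]])
F=np.diag([1,-1,-1.])
def proj(c,P):
    T=np.array(c['camera_from_world']); R=F@T[:3,:3]; t=F@T[:3,3]
    return cv2.projectPoints(np.atleast_2d(np.array(P,float)),cv2.Rodrigues(R)[0],t,K(c),np.array(c['D'],float))[0][:,0]
def ray(c,uv):
    T=np.array(c['camera_from_world']); R=F@T[:3,:3]; t=F@T[:3,3]
    u=cv2.undistortPoints(np.array(uv,float).reshape(-1,1,2),K(c),np.array(c['D'],float))[:,0]
    d=np.c_[u,np.ones(len(u))]@R; return -R.T@t,d/np.linalg.norm(d,axis=1)[:,None]
def onz(c,uv,z):
    o,d=ray(c,uv); return o+d*((z-o[2])/d[:,2])[:,None]
E
python3 - <<'E'
from h import *
for n in ('scene','top','wrist'):
    c=grab(n,n+'0'); T=np.array(c['camera_from_world']); print(n,c['vfov'],c['D'],(-T[:3,:3].T@T[:3,3]).round(3))
o=ctrl.get_obs(); print(o['time_s'],o['eef_pos'],o['eef_rot'],o['opening'])
a=cv2.imread('pics/scene0.png');b=cv2.imread('pics/top0.png')
E
```

```text
scene 42.86031657496867 [-0.06829346  0.          0.          0.          0.        ] [1.208 0.622 1.547]
top 53.509802485455744 [-0.05445051  0.          0.          0.          0.        ] [ 0.477 -0.008  1.117]
wrist 58.67173817303671 [0.02696069 0.         0.         0.         0.        ] [0.196 0.544 0.372]
0.15 [0.25850217 0.51314129 0.23061014] [-2.69251767e-04  2.31294574e-01  9.72883539e-01 -6.06181756e-04] 0.9992122635203968
```

View pics/top0.png

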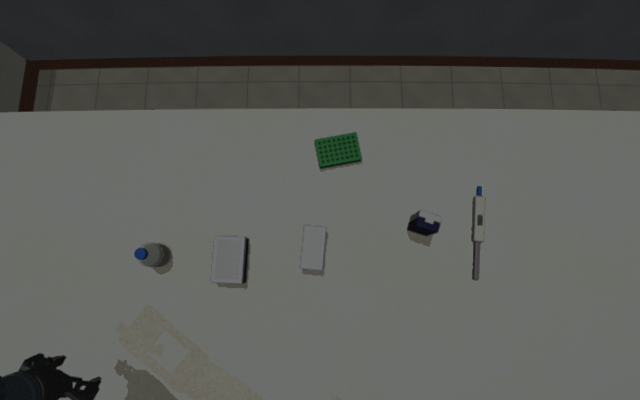

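View pics/scene0.png

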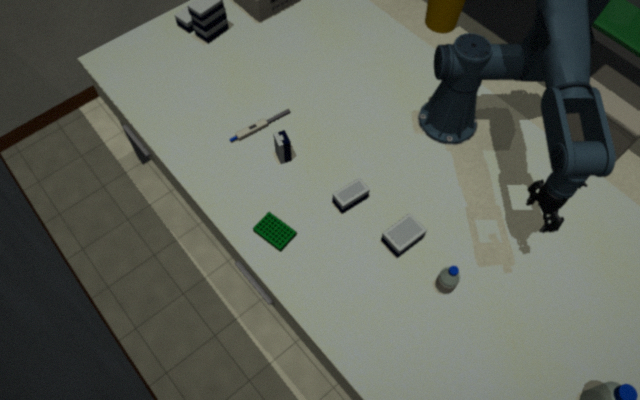

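Top view: bottle (150,253), wide box (230,260), deep box (313,248), standing shallow box (425,222), pipette (478,230), rack (338,150). Scene view: wide box (403,235), deep box (350,194), shallow box (284,147). Next I'll view enlarged crops.

```bash
python3 - <<'E'
from h import *
def crop(tag,x0,y0,x1,y1,s,out):
    a=cv2.imread(f'pics/{tag}.png')[y0:y1,x0:x1]; a=cv2.resize(a,None,fx=s,fy=s,interpolation=cv2.INTER_CUBIC)
    a=np.clip(255*(a/255.)**.6*1.1,0,255).astype('uint8')
    for x in range((x0+9)//10*10,x1,10): cv2.line(a,((x-x0)*s,0),((x-x0)*s,6 if x%50 else 16),(0,0,255),1)
    for y in range((y0+9)//10*10,y1,10): cv2.line(a,(0,(y-y0)*s),(6 if y%50 else 16,(y-y0)*s),(0,0,255),1)
    return a
t=crop('top0',200,205,330,290,6,''); cv2.imwrite('pics/c1.png',t)
s1=crop('scene0',320,165,440,265,6,''); cv2.imwrite('pics/c2.png',s1)
u=crop('top0',395,195,455,245,7,'');v=crop('scene0',260,120,310,170,7,'')
cv2.imwrite('pics/c3.png',np.hstack([u,v]))
E
```

```text
(no output)
```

View pics/c1.png

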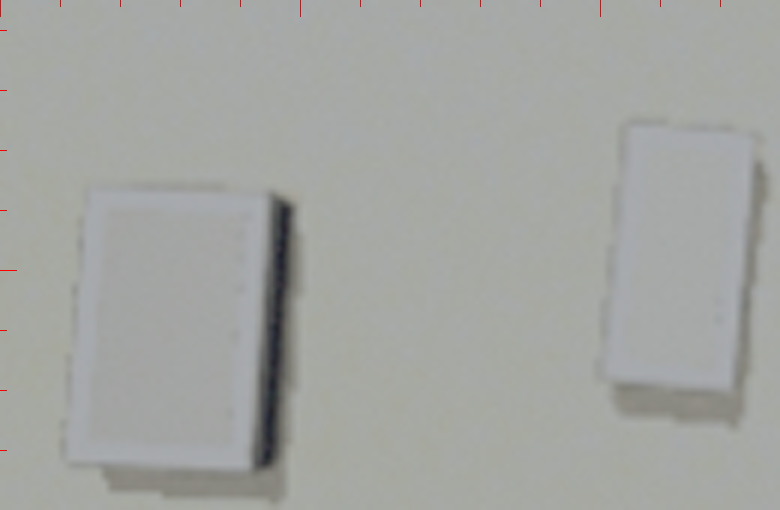

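View pics/c2.png

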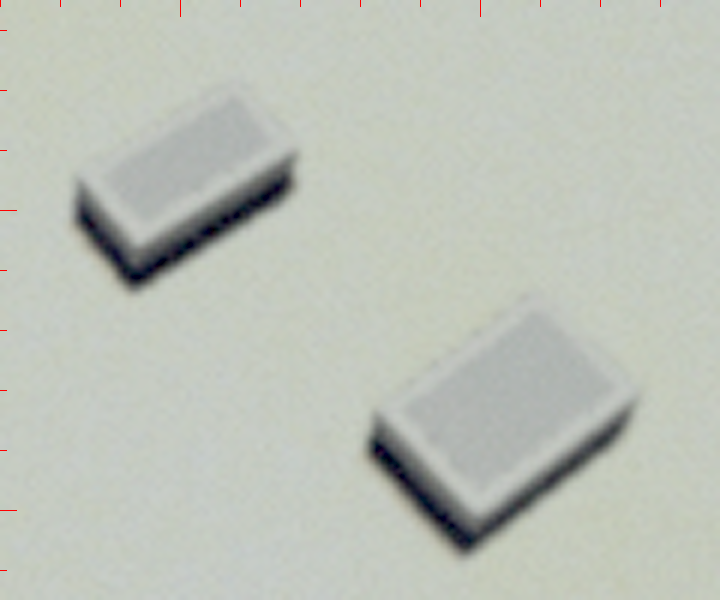

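View pics/c3.png

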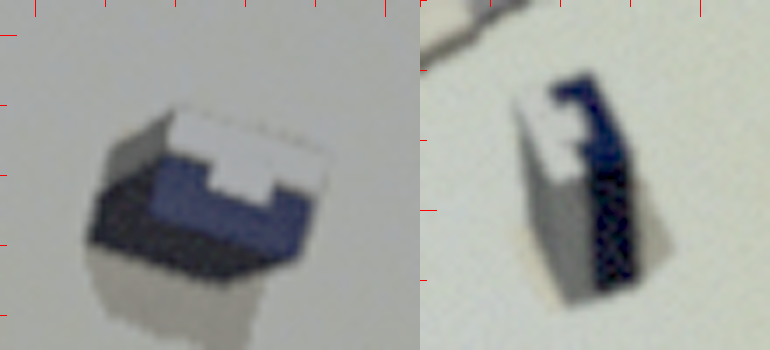

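The crops give the corner pixels. Top lid corners in c1 are wide (92,190),(272,190),(252,468),(68,462) and deep (624,123),(755,133),(733,390),(604,378). In c3 the shallow box has its navy underside toward the robot, frosted lid away. Next I'll fit x, y, yaw and height from both views.

```bash
cat > fit.py <<'E'
from h import *
from scipy.optimize import least_squares
def fit(obs,x0,L,W):
    # obs: list of (cam, uv, (sx,sy,top?)); params x,y,yaw,h
    def res(p):
        r=[]
        for c,uv,s in obs:
            a=np.array(s[:2])*[L/2,W/2]; R=np.array([[np.cos(p[2]),-np.sin(p[2])],[np.sin(p[2]),np.cos(p[2])]])
            q=R@a+p[:2]; r+=list(proj(c,[q[0],q[1],p[3]*s[2]])[0]-uv)
        return np.array(r)
    s=least_squares(res,x0,loss='soft_l1'); return s.x,res(s.x)
E
python3 - <<'E'
from fit import *
t=load('top0');s=load('scene0')
A=lambda x,y:np.array([200+x/6,205+y/6]); B=lambda x,y:np.array([320+x/6,165+y/6])
C=lambda x,y:np.array([395+x/7,195+y/7]); D=lambda x,y:np.array([260+(x-420)/7,120+y/7])
# top: up=+x, left=+y
tc=[(1,1,1),(1,-1,1),(-1,-1,1),(-1,1,1)]
def pr(n,o,x0,L,W):
    x,r=fit(o,x0,L,W); print(n,x.round(4),'yaw deg',np.degrees(x[2]).round(1)); print(np.abs(r).reshape(-1,2).max(1).round(1))
w=[(t,A(*p),k) for p,k in zip([(92,190),(272,190),(252,468),(68,462)],tc)]
d=[(t,A(*p),k) for p,k in zip([(624,123),(755,133),(733,390),(604,378)],tc)]
# scene: far-left corner etc: camera at +x,+y looking back; image right-up = -x
sc=[(1,-1,1),(-1,-1,1),(-1,1,1),(1,1,1),(1,1,0),(1,-1,0)]
d+=[(s,B(*p),k) for p,k in zip([(78,180),(232,85),(297,152),(138,247),(135,290),(78,222)],sc)]
w+=[(s,B(*p),k) for p,k in zip([(378,415),(540,300),(636,392),(483,510),(463,553),(370,450)],sc)]
pr('wide',w,[.45,.25,0,.06],.124,.084); pr('deep',d,[.47,0,0,.06],.116,.06)
h=[(t,C(*p),k) for p,k in zip([(172,107),(325,155),(300,258),(152,210),(88,243),(225,283)],tc+[(-1,1,0),(-1,-1,0)])]
h+=[(s,D(*p),k) for p,k in zip([(518,95),(592,72),(632,155),(558,182),(570,305),(638,290)],[(1,-1,1),(-1,-1,1),(-1,1,1),(1,1,1),(1,1,0),(-1,1,0)])]
pr('shal',h,[.5,-.25,-.3,.116],.044,.06)
# bystanders
print(onz(t,[[140,253]],.13),onz(t,[[478,190],[475,278],[338,150]],.015))
E
```

```text
wide [ 0.4982  0.2467 -0.0324  0.0462] yaw deg -1.9
[1.  0.9 1.3 1.2 1.4 1.6 0.5 2.3 0.9 1.6]
deep [ 0.5304  0.02   -0.0794  0.0471] yaw deg -4.6
[0.6 0.3 0.8 1.  1.1 0.9 0.3 1.2 0.7 1.6]
shal [ 0.5942 -0.2784 -0.292   0.109 ] yaw deg -16.7
[0.4 0.6 1.  1.6 1.2 0.9 1.9 0.9 0.2 1.4 1.4 1.5]
[[0.51359354 0.44942619 0.13      ]] [[ 0.69461475 -0.45074257  0.015     ]
 [ 0.44775412 -0.42578217  0.015     ]
 [ 0.81305178 -0.05143256  0.015     ]]
```

```bash
python3 - <<'E'
from h import *
from scipy.spatial.transform import Rotation as Ro
c=load('wrist0'); o=ctrl.get_obs(); q=o['eef_rot']; R=Ro.from_quat([*q[1:],q[0]]).as_matrix()
T=np.array(c['camera_from_world']); p=-T[:3,:3].T@T[:3,3]
print('cam in tool',R.T@(p-np.array(o['eef_pos'])),'view dir tool',R.T@(-T[2,:3]),'right',R.T@T[0,:3]); print('tool x',R[:,0],'y',R[:,1])
E
```

```text
cam in tool [ 0.06950506 -0.00117769 -0.14183591] view dir tool [-2.72394737e-01  9.31436456e-05  9.62185584e-01] right [ 1.99254760e-04  9.99999979e-01 -4.03952173e-05]
tool x [-8.93005495e-01  4.50045693e-01  2.43488122e-04] y [ 0.45004504  0.89300491 -0.00130404]
```

Call:
servo_tool --steps '[{"dx": 0.2,"dy": -0.3,"dz": 0.2,"wz": 0.03},{"dx": 0.4,"dy": -0.6,"dz": 0.4,"wz": 0.06},{"dx": 0.6,"dy": -0.9,"dz": 0.4,"wz": 0.09},{"dx": 0.7,"dy": -1,"dz": 0.4,"wz": 0.12},{"dx": 0.7,"dy": -1,"dz": 0.4,"wz": 0.12}]'

```text
$.steps[0]: bad value
```

Call:
servo_tool --steps '[{"dx": 0.3,"dy": -0.3},{"dx": 0.6,"dy": -0.6},{"dx": 0.9,"dy": -0.9},{"dx": 1,"dy": -1},{"dx": 1,"dy": -1}]'

```text
$.steps[0]: bad value
```

```bash
python3 - <<'E'
from h import *
grab('wrist','w1'); o=ctrl.get_obs(); print(o['time_s'],o['eef_pos'])
E
```

```text
0.2 [0.25855791 0.51324452 0.23075578]
```

Call:
servo_tool --steps '[{"dx": 0.1,"dy": -0.3},{"dx": 0.2,"dy": -0.6},{"dx": 0.4,"dy": -0.9},{"dx": 0.5,"dy": -1},{"dx": 0.5,"dy": -1}]'

```text
$.steps[0]: bad value
```

Call:
servo_tool --steps '[{"dx": 0.0,"dy": -0.3},{"dx": 0.0,"dy": -0.6},{"dx": 0.0,"dy": -0.9},{"dx": 0,"dy": -1},{"dx": 0,"dy": -1}]'

```text
$.steps[0]: bad value
```

```bash
python3 - <<'E'
from h import *
grab('wrist','w2'); o=ctrl.get_obs(); print(o['time_s'],o['eef_pos'])
a=load('w1')['frame'];b=load('w2')['frame']
cv2.imwrite('pics/w12.png',np.clip(255*(np.hstack([a,b])[:,:,::-1]/255.)**.6*1.1,0,255).astype('uint8'))
x=cv2.imread('pics/w12.png'); cv2.imwrite('pics/w12.png',cv2.resize(x,(800,250),interpolation=cv2.INTER_AREA))
E
```

```text
0.25 [0.25859047 0.51329201 0.23084062]
```

View pics/w12.png

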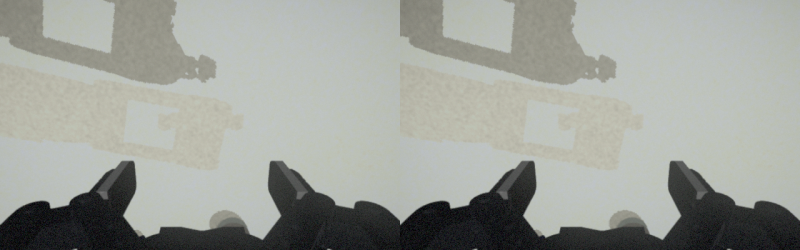

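Both views show only bare bench and shadows, because the moves were refused. Next I'll send full rows.

Call:
servo_tool --steps '[{"dx": 0.2,"dy": -0.3,"dz": 0.2,"wx": 0,"wy": 0,"wz": 0.03},{"dx": 0.4,"dy": -0.6,"dz": 0.4,"wx": 0,"wy": 0,"wz": 0.06},{"dx": 0.6,"dy": -0.9,"dz": 0.4,"wx": 0,"wy": 0,"wz": 0.09},{"dx": 0.7,"dy": -1,"dz": 0.4,"wx": 0,"wy": 0,"wz": 0.12},{"dx": 0.7,"dy": -1,"dz": 0.4,"wx": 0,"wy": 0,"wz": 0.12}]'

```text
time_s: 0.67
eef_pos: [0.3309, 0.4115, 0.2718]
eef_rot: [0.001, 0.045, 0.999, -0.0]
wrist_force: [-0.2, -0.1, -0.8]
opening: 0.997
grasp_force: 0.0
```

Call:
servo_tool --steps '[{"dx": 0.3,"dy": -0.3,"dz": 0,"wx": 0,"wy": 0,"wz": 0},{"dx": 0.6,"dy": -0.6,"dz": 0,"wx": 0,"wy": 0,"wz": 0},{"dx": 0.9,"dy": -0.9,"dz": 0,"wx": 0,"wy": 0,"wz": 0},{"dx": 1,"dy": -1,"dz": 0,"wx": 0,"wy": 0,"wz": 0},{"dx": 1,"dy": -1,"dz": 0,"wx": 0,"wy": 0,"wz": 0}]'

```text
time_s: 1.08
eef_pos: [0.4308, 0.3116, 0.2709]
eef_rot: [0.0, 0.048, 0.999, -0.0]
wrist_force: [0.3, -0.5, -0.4]
opening: 0.999
grasp_force: 0.0
```

Call:
servo_tool --steps '[{"dx": 0.2,"dy": -0.2,"dz": 0,"wx": 0,"wy": 0,"wz": 0},{"dx": 0.4,"dy": -0.4,"dz": 0,"wx": 0,"wy": 0,"wz": 0},{"dx": 0.7,"dy": -0.6,"dz": 0,"wx": 0,"wy": 0,"wz": 0},{"dx": 0.7,"dy": -0.6,"dz": 0,"wx": 0,"wy": 0,"wz": 0},{"dx": 0.7,"dy": -0.6,"dz": 0,"wx": 0,"wy": 0,"wz": 0}]'

```text
time_s: 1.5
eef_pos: [0.4989, 0.2538, 0.2707]
eef_rot: [-0.001, 0.046, 0.999, 0.0]
wrist_force: [-0.6, 1.1, 0.1]
opening: 1.003
grasp_force: 0.0
```

```bash
python3 - <<'E'
from h import *
grab('wrist','w1'); o=ctrl.get_obs(); print(o['time_s'],o['eef_pos'])
E
```

```text
1.55 [0.49803898 0.25446218 0.27074761]
```

Call:
servo_tool --steps '[{"dx": 0.1,"dy": -0.3,"dz": 0,"wx": 0,"wy": 0,"wz": 0},{"dx": 0.2,"dy": -0.6,"dz": 0,"wx": 0,"wy": 0,"wz": 0},{"dx": 0.2,"dy": -0.9,"dz": 0,"wx": 0,"wy": 0,"wz": 0},{"dx": 0.2,"dy": -1,"dz": 0,"wx": 0,"wy": 0,"wz": 0},{"dx": 0.2,"dy": -1,"dz": 0,"wx": 0,"wy": 0,"wz": 0}]'

```text
time_s: 1.97
eef_pos: [0.518, 0.1532, 0.2712]
eef_rot: [-0.0, 0.046, 0.999, 0.0]
wrist_force: [-0.1, -0.2, 0.6]
opening: 1.001
grasp_force: 0.0
```

```bash
python3 - <<'E'
from h import *
grab('wrist','w2'); o=ctrl.get_obs(); print(o['time_s'],o['eef_pos'])
E
```

```text
2.0167 [0.51803849 0.15439566 0.27135992]
```

Call:
servo_tool --steps '[{"dx": 0.1,"dy": -0.3,"dz": 0,"wx": 0,"wy": 0,"wz": 0},{"dx": 0.1,"dy": -0.6,"dz": 0,"wx": 0,"wy": 0,"wz": 0},{"dx": 0.1,"dy": -0.9,"dz": 0,"wx": 0,"wy": 0,"wz": 0},{"dx": 0.1,"dy": -1,"dz": 0,"wx": 0,"wy": 0,"wz": 0},{"dx": 0.1,"dy": -1,"dz": 0,"wx": 0,"wy": 0,"wz": 0}]'

```text
time_s: 2.43
eef_pos: [0.5287, 0.0535, 0.2713]
eef_rot: [0.0, 0.046, 0.999, 0.0]
wrist_force: [0.2, 0.4, -0.5]
opening: 1.002
grasp_force: 0.0
```

```bash
python3 - <<'E'
from h import *
grab('wrist','w3'); o=ctrl.get_obs(); print(o['time_s'],o['eef_pos'])
a=np.hstack([np.clip(255*(load(t)['frame'][:,:,::-1]/255.)**.6*1.1,0,255).astype('uint8') for t in ('w1','w2','w3')])
a=np.vstack([a[:,:1280],np.hstack([a[:,1280:],a[:,:640]*0])])
for x in range(0,1280,20): cv2.line(a,(x,0),(x,6 if x%100 else 16),(0,0,255),1)
for y in range(0,800,20): cv2.line(a,(0,y),(6 if y%100 else 16,y),(0,0,255),1)
cv2.imwrite('pics/w123.png',cv2.resize(a,(800,500),interpolation=cv2.INTER_AREA))
E
```

```text
2.4833 [0.52865974 0.05467479 0.27131811]
```

View pics/w123.png

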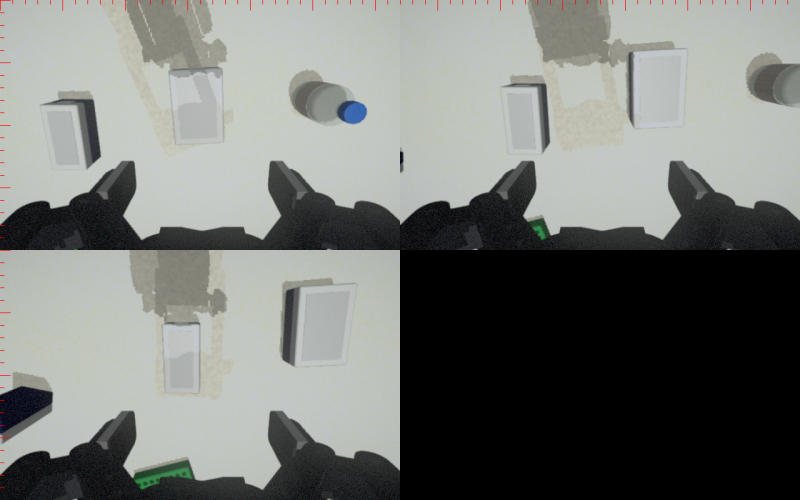

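Wrist pictures: w1 shows the wide box (172..223, 68..143 in the shrunk mosaic). w2 shows the deep box (502..548, 85..153) and wide box (629..687, 48..129). w3 shows the deep box (163..200, 322..394) and wide box (285..355, 283..366). I'll refine with an edge fit over these views.

```bash
cat > refine.py <<'E'
from fit import *
from scipy.optimize import minimize
def gimg(c,s):
    g=cv2.GaussianBlur(cv2.cvtColor(c['frame'],cv2.COLOR_RGB2GRAY).astype(np.float32),(0,0),s)
    return cv2.Sobel(g,cv2.CV_32F,1,0),cv2.Sobel(g,cv2.CV_32F,0,1)
def refine(tags,p0,L,W,fixh=None):
    cams=[load(t) for t in tags]; p=np.array(p0,float)
    cs=np.array([[1,1],[1,-1],[-1,-1],[-1,1]])*[L/2,W/2]
    u=np.linspace(.05,.95,50)[:,None]
    E=[a*(1-u)+b*u for a,b in zip(cs,np.roll(cs,-1,0))]
    for s in (3,1.5,1):
        G=[gimg(c,s) for c in cams]
        def cost(p):
            h=p[3] if fixh is None else fixh
            R=np.array([[np.cos(p[2]),-np.sin(p[2])],[np.sin(p[2]),np.cos(p[2])]]); t=0
            for c,(gx,gy) in zip(cams,G):
                for e in E:
                    q=proj(c,np.c_[e@R.T+p[:2],np.full(50,h)]).astype(np.float32)
                    n=q[-1]-q[0]; n=np.array([-n[1],n[0]])/np.linalg.norm(n)
                    ok=(q>2).all(1)&(q[:,0]<637)&(q[:,1]<397)
                    vx=cv2.remap(gx,q[:,0].copy(),q[:,1].copy(),1)[:,0];vy=cv2.remap(gy,q[:,0].copy(),q[:,1].copy(),1)[:,0]
                    t-=np.sum(np.minimum(abs(vx*n[0]+vy*n[1]),40)*ok)/50/4/len(cams)
            return t
        sim=np.vstack([p]+[p+d for d in np.diag([.006,.006,.04,.006])*s/3])
        r=minimize(cost,p,method='Nelder-Mead',options=dict(initial_simplex=sim,maxiter=400)); p=r.x
    return p,r.fun
E
python3 - <<'E'
from refine import *
C={'w1':load('w1'),'w2':load('w2'),'w3':load('w3')}
# hand-read corners, order (-x,+y?) image up = toward robot(-x), right = +y
k=[(-1,-1,1),(-1,1,1),(1,1,1),(1,-1,1)]
H={'wide':([('w1',[(171,68),(222,68),(223,143),(174,145)]),('w2',[(632,52),(687,48),(686,127),(634,129)]),('w3',[(300,288),(355,283),(346,366),(294,366)])],.124,.084),
 'deep':([('w1',[(41,104),(77,103),(86,166),(53,169)]),('w2',[(503,87),(543,84),(545,152),(507,154)]),('w3',[(164,323),(200,322),(199,394),(165,393)])],.116,.06)}
off={'w1':(0,0),'w2':(640,0),'w3':(0,400)}
for n,(v,L,W) in H.items():
    obs=[(C[t],np.array(p)*1.6-off[t],s) for t,l in v for p,s in zip(l,k)]
    x,r=fit(obs,[.5,.25 if n=='wide' else .02,-.05,.06],L,W); print(n,x.round(4),abs(r).max().round(1))
    for tg in (('w1','w2','w3'),('w1',),('w2',),('w3',)):
        p,f=refine(tg,x,L,W,None if len(tg)>1 else .06); print(tg,p.round(4),round(f,1))
E
```

```text
wide [ 0.501   0.2461 -0.0371  0.055 ] 4.6
('w1', 'w2', 'w3') [ 0.501   0.2439 -0.0445  0.0565] -35.0
('w1',) [ 0.5003  0.2455 -0.0411  0.0636] -35.6
('w2',) [ 0.5     0.2451 -0.0419  0.0664] -34.3
('w3',) [ 0.4999  0.2445 -0.0423  0.0608] -34.0
deep [ 0.5304  0.0199 -0.101   0.0548] 6.6
('w1', 'w2', 'w3') [ 0.5324  0.0174 -0.0974  0.0563] -33.4
('w1',) [ 0.5308  0.02   -0.0994  0.0619] -32.0
('w2',) [ 0.531   0.0196 -0.0948  0.0628] -32.5
('w3',) [ 0.5314  0.0179 -0.1001  0.061 ] -34.4
```

Call:
servo_tool --steps '[{"dx": 0.03,"dy": -0.2,"dz": -0.2,"wx": 0,"wy": 0,"wz": -0.002},{"dx": 0.03,"dy": -0.35,"dz": -0.5,"wx": 0,"wy": 0,"wz": -0.002},{"dx": 0.03,"dy": -0.35,"dz": -0.8,"wx": 0,"wy": 0,"wz": -0.002},{"dx": 0.03,"dy": -0.35,"dz": -1,"wx": 0,"wy": 0,"wz": -0.002},{"dx": 0.03,"dy": -0.35,"dz": -1,"wx": 0,"wy": 0,"wz": -0.002}]'

```text
time_s: 2.9
eef_pos: [0.5284, 0.0212, 0.1665]
eef_rot: [-0.004, 0.047, 0.999, 0.001]
wrist_force: [-1.4, -0.5, -0.5]
opening: 0.999
grasp_force: 0.0
```

```bash
python3 - <<'E'
from refine import *
grab('wrist','w4'); o=ctrl.get_obs(); print(o['time_s'],o['eef_pos'],o['eef_rot'])
for s in (['w4'],['w3','w4']): print(refine(s,[.5313,.0185,-.098,.06],.116,.06,.06 if len(s)<2 else None))
E
```

```text
2.95 [0.52998874 0.02090676 0.16915232] [-2.58430633e-03  4.71723114e-02  9.98883137e-01  7.56385766e-04]
(array([ 0.52939966,  0.01928197, -0.09964357,  0.08544419]), np.float64(-38.63302993774414))
(array([ 0.53271449,  0.01749844, -0.10481969,  0.05454314]), np.float64(-38.02371597290039))
```

Call:
servo_tool --steps '[{"dx": -0.01,"dy": 0,"dz": -0.3,"wx": 0,"wy": 0,"wz": -0.002},{"dx": -0.01,"dy": 0,"dz": -0.6,"wx": 0,"wy": 0,"wz": -0.002},{"dx": -0.01,"dy": 0,"dz": -0.85,"wx": 0,"wy": 0,"wz": -0.002},{"dx": -0.01,"dy": 0,"dz": -1,"wx": 0,"wy": 0,"wz": -0.002},{"dx": -0.01,"dy": 0,"dz": -1,"wx": 0,"wy": 0,"wz": -0.002}]'

```text
time_s: 3.37
eef_pos: [0.5296, 0.0202, 0.0698]
eef_rot: [-0.002, 0.051, 0.999, 0.0]
wrist_force: [0.2, -0.3, -1.5]
opening: 1.002
grasp_force: 0.0
```

Call:
servo_tool --steps '[{"dx": 0,"dy": 0,"dz": -0.2,"wx": 0,"wy": 0,"wz": 0},{"dx": 0,"dy": 0,"dz": -0.4,"wx": 0,"wy": 0,"wz": 0},{"dx": 0,"dy": 0,"dz": -0.58,"wx": 0,"wy": 0,"wz": 0},{"dx": 0,"dy": 0,"dz": -0.58,"wx": 0,"wy": 0,"wz": 0},{"dx": 0,"dy": 0,"dz": -0.58,"wx": 0,"wy": 0,"wz": 0}]'

```text
time_s: 3.78
eef_pos: [0.5318, 0.0191, 0.0148]
eef_rot: [0.001, 0.051, 0.999, 0.0]
wrist_force: [0.7, -0.8, 1.3]
opening: 0.999
grasp_force: 0.0
```

Call:
servo_tool --steps '[{"dx": 0,"dy": 0,"dz": 0,"wx": 0,"wy": 0,"wz": 0},{"dx": 0,"dy": 0,"dz": 0,"wx": 0,"wy": 0,"wz": 0},{"dx": 0,"dy": 0,"dz": 0,"wx": 0,"wy": 0,"wz": 0},{"dx": 0,"dy": 0,"dz": 0,"wx": 0,"wy": 0,"wz": 0},{"dx": 0,"dy": 0,"dz": 0,"wx": 0,"wy": 0,"wz": 0}]' --jaw 0

```text
time_s: 4.2
eef_pos: [0.5328, 0.0185, 0.0156]
eef_rot: [0.002, 0.051, 0.999, -0.0]
wrist_force: [-0.2, 1.9, 5.3]
opening: 0.694
grasp_force: 65.8
```

Call:
servo_tool --steps '[{"dx": 0,"dy": 0,"dz": 0,"wx": 0,"wy": 0,"wz": 0},{"dx": 0,"dy": 0,"dz": 0,"wx": 0,"wy": 0,"wz": 0},{"dx": 0,"dy": 0,"dz": 0,"wx": 0,"wy": 0,"wz": 0},{"dx": 0,"dy": 0,"dz": 0,"wx": 0,"wy": 0,"wz": 0},{"dx": 0,"dy": 0,"dz": 0,"wx": 0,"wy": 0,"wz": 0}]' --jaw 0

```text
time_s: 4.62
eef_pos: [0.5327, 0.0185, 0.0156]
eef_rot: [0.002, 0.051, 0.999, -0.0]
wrist_force: [0.4, 1.6, 6.6]
opening: 0.695
grasp_force: 65.8
```

Call:
servo_tool --steps '[{"dx": 0,"dy": 0,"dz": 0.2,"wx": 0,"wy": 0,"wz": 0},{"dx": 0,"dy": 0,"dz": 0.5,"wx": 0,"wy": 0,"wz": 0},{"dx": 0,"dy": 0.1,"dz": 0.8,"wx": 0,"wy": 0,"wz": 0.005},{"dx": -0.1,"dy": 0.3,"dz": 1,"wx": 0,"wy": 0,"wz": 0.01},{"dx": -0.2,"dy": 0.5,"dz": 1,"wx": 0,"wy": 0,"wz": 0.019}]' --jaw 0

```text
time_s: 5.03
eef_pos: [0.5147, 0.0683, 0.1193]
eef_rot: [0.005, 0.022, 1.0, -0.0]
wrist_force: [0.6, 0.1, -1.7]
opening: 0.695
grasp_force: 66.1
```

Call:
servo_tool --steps '[{"dx": 0,"dy": 0.25,"dz": 0,"wx": 0,"wy": 0,"wz": 0},{"dx": 0,"dy": 0.5,"dz": 0,"wx": 0,"wy": 0,"wz": 0},{"dx": -0.1,"dy": 0.75,"dz": 0,"wx": 0,"wy": 0,"wz": 0},{"dx": -0.11,"dy": 1,"dz": 0,"wx": 0,"wy": 0,"wz": 0},{"dx": -0.11,"dy": 1,"dz": 0,"wx": 0,"wy": 0,"wz": 0}]' --jaw 0

```text
time_s: 5.45
eef_pos: [0.4989, 0.1722, 0.1141]
eef_rot: [0.0, 0.02, 1.0, 0.001]
wrist_force: [0.1, 0.7, -2.8]
opening: 0.696
grasp_force: 66.1
```

Call:
servo_tool --steps '[{"dx": 0,"dy": 0.25,"dz": 0,"wx": 0,"wy": 0,"wz": 0},{"dx": 0,"dy": 0.5,"dz": 0,"wx": 0,"wy": 0,"wz": 0},{"dx": 0,"dy": 0.7,"dz": 0,"wx": 0,"wy": 0,"wz": 0},{"dx": 0,"dy": 0.765,"dz": 0,"wx": 0,"wy": 0,"wz": 0},{"dx": 0,"dy": 0.765,"dz": 0,"wx": 0,"wy": 0,"wz": 0}]' --jaw 0

```text
time_s: 5.87
eef_pos: [0.4998, 0.2461, 0.1138]
eef_rot: [0.0, 0.02, 1.0, 0.0]
wrist_force: [-0.3, 0.4, -3.2]
opening: 0.696
grasp_force: 66.5
```

```bash
python3 - <<'E'
from h import *
from scipy.spatial.transform import Rotation as Ro
c=grab('wrist','w5'); t=grab('top','top5'); o=ctrl.get_obs(); print(o['time_s'],o['eef_pos'],o['eef_rot'],o['opening'])
g=lambda a:np.clip(255*(a[:,:,::-1]/255.)**.6*1.1,0,255).astype('uint8')
a=g(c['frame'])[:,100:540]
b=cv2.resize(g(t['frame'])[195:295,190:290],(400,400),interpolation=cv2.INTER_CUBIC)
for x in range(0,440,20): cv2.line(a,(x,0),(x,6 if x%100 else 16),(0,0,255),1)
for y in range(0,400,20): cv2.line(a,(0,y),(6 if y%100 else 16,y),(0,0,255),1)
cv2.imwrite('pics/p5.png',cv2.resize(np.hstack([a,b[:,:360]]),(800,400)))
E
```

```text
5.9667 [0.49974487 0.24432593 0.11343488] [ 2.09288369e-06  2.11123414e-02  9.99777061e-01 -3.11422766e-04] 0.6986862398629979
```

View pics/p5.png

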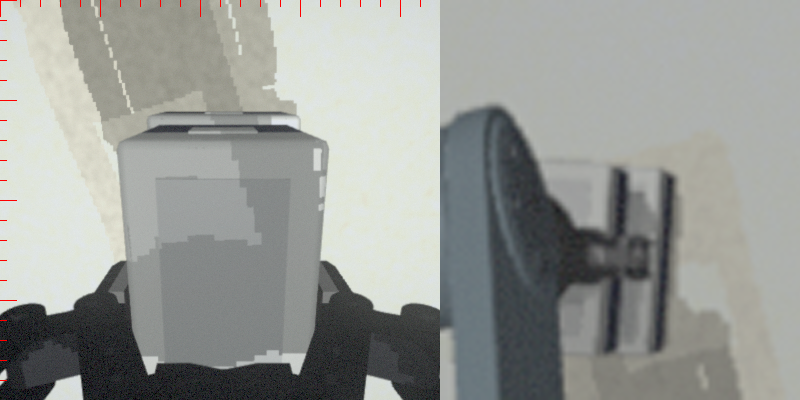

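The wrist view shows the held deep box: lid near edge at row ≈142, cols 220..428 of the full picture. Behind it is the near edge of the wide box (row ≈114, cols 249..399). I'll convert these.

```bash
python3 - <<'E'
from h import *
c=load('w5')
print('deep', onz(c,[[220,143],[428,143],[324,142],[324,128]],.158).round(4))
print('wide', onz(c,[[249,120],[399,120],[324,114]],.06).round(4))
g=cv2.cvtColor(c['frame'],cv2.COLOR_RGB2GRAY); print(g[100:155,290].tolist()); print(g[200,205:245].tolist(),g[200,410:440].tolist())
E
```

```text
deep [[0.4402 0.2195 0.158 ]
 [0.4425 0.2761 0.158 ]
 [0.441  0.2478 0.158 ]
 [0.4373 0.248  0.158 ]]
wide [[0.4391 0.208  0.06  ]
 [0.4423 0.2883 0.06  ]
 [0.4375 0.2483 0.06  ]]
[118, 118, 114, 115, 113, 114, 116, 115, 119, 115, 113, 78, 33, 43, 61, 77, 92, 99, 106, 111, 117, 120, 120, 117, 86, 31, 23, 20, 25, 39, 62, 99, 117, 101, 70, 60, 58, 63, 63, 69, 79, 87, 95, 97, 101, 103, 106, 108, 109, 113, 116, 116, 117, 117, 113]
[171, 170, 167, 165, 165, 163, 162, 166, 164, 162, 164, 166, 165, 167, 168, 164, 115, 95, 101, 101, 105, 112, 114, 114, 119, 113, 115, 115, 118, 118, 116, 118, 115, 115, 114, 113, 117, 116, 113, 116] [89, 91, 88, 89, 93, 93, 93, 90, 90, 89, 86, 85, 81, 80, 106, 154, 179, 179, 179, 178, 179, 178, 179, 179, 179, 180, 181, 179, 179, 179]
```

Call:
servo_tool --steps '[{"dx": 0,"dy": 0,"dz": -0.12,"wx": 0,"wy": 0,"wz": 0},{"dx": 0,"dy": 0,"dz": -0.24,"wx": 0,"wy": 0,"wz": 0},{"dx": 0,"dy": 0,"dz": -0.32,"wx": 0,"wy": 0,"wz": 0},{"dx": 0,"dy": 0,"dz": -0.36,"wx": 0,"wy": 0,"wz": 0},{"dx": 0,"dy": 0,"dz": -0.38,"wx": 0,"wy": 0,"wz": 0}]' --jaw 0

```text
time_s: 6.38
eef_pos: [0.4982, 0.2438, 0.0756]
eef_rot: [-0.002, 0.022, 1.0, -0.001]
wrist_force: [-17.3, -7.4, 32.6]
opening: 0.697
grasp_force: 69.9
```

Call:
servo_tool --steps '[{"dx": 0,"dy": 0,"dz": 0,"wx": 0,"wy": 0,"wz": 0},{"dx": 0,"dy": 0,"dz": 0,"wx": 0,"wy": 0,"wz": 0},{"dx": 0,"dy": 0,"dz": 0,"wx": 0,"wy": 0,"wz": 0},{"dx": 0,"dy": 0,"dz": 0,"wx": 0,"wy": 0,"wz": 0},{"dx": 0,"dy": 0,"dz": 0,"wx": 0,"wy": 0,"wz": 0}]' --jaw 0

```text
time_s: 6.8
eef_pos: [0.4991, 0.2442, 0.0756]
eef_rot: [-0.001, 0.021, 1.0, -0.001]
wrist_force: [-6.5, -3.5, 9.2]
opening: 0.696
grasp_force: 67.9
```

Call:
servo_tool --steps '[{"dx": 0,"dy": 0,"dz": 0,"wx": 0,"wy": 0,"wz": 0},{"dx": 0,"dy": 0,"dz": 0,"wx": 0,"wy": 0,"wz": 0},{"dx": 0,"dy": 0,"dz": 0,"wx": 0,"wy": 0,"wz": 0},{"dx": 0,"dy": 0,"dz": 0,"wx": 0,"wy": 0,"wz": 0},{"dx": 0,"dy": 0,"dz": 0,"wx": 0,"wy": 0,"wz": 0}]' --jaw 1

```text
time_s: 7.22
eef_pos: [0.4998, 0.245, 0.0751]
eef_rot: [-0.0, 0.021, 1.0, 0.0]
wrist_force: [-0.2, 0.4, 0.3]
opening: 1.001
grasp_force: 0.0
```

Call:
servo_tool --steps '[{"dx": 0,"dy": 0,"dz": 0.2,"wx": 0,"wy": 0,"wz": 0},{"dx": 0,"dy": 0,"dz": 0.4,"wx": 0,"wy": 0,"wz": 0},{"dx": 0,"dy": 0,"dz": 0.7,"wx": 0,"wy": 0,"wz": 0},{"dx": 0,"dy": 0,"dz": 1,"wx": 0,"wy": 0,"wz": 0},{"dx": 0,"dy": 0,"dz": 1,"wx": 0,"wy": 0,"wz": 0}]' --jaw 1

```text
time_s: 7.63
eef_pos: [0.5035, 0.2461, 0.1819]
eef_rot: [0.005, 0.021, 1.0, 0.001]
wrist_force: [1.3, -0.2, 1.0]
opening: 1.0
grasp_force: 0.0
```

Call:
servo_tool --steps '[{"dx": 0,"dy": 0,"dz": 0.2,"wx": 0,"wy": 0,"wz": 0},{"dx": 0,"dy": 0,"dz": 0.4,"wx": 0,"wy": 0,"wz": 0},{"dx": 0,"dy": -0.3,"dz": 0.7,"wx": 0,"wy": 0,"wz": 0},{"dx": 0.1,"dy": -0.6,"dz": 1,"wx": 0,"wy": 0,"wz": 0},{"dx": 0.1,"dy": -0.6,"dz": 1,"wx": 0,"wy": 0,"wz": 0}]' --jaw 1

```text
time_s: 8.05
eef_pos: [0.5135, 0.1821, 0.2812]
eef_rot: [0.005, 0.022, 1.0, -0.0]
wrist_force: [0.6, -0.3, 0.9]
opening: 0.998
grasp_force: 0.0
```

```bash
python3 - <<'E'
from refine import *
grab('wrist','w6'); o=ctrl.get_obs(); print(o['time_s'],o['eef_pos'],o['eef_rot'])
print('deep',refine(['w6'],[.5,.245,-.042,.12],.116,.06,.12)); print(refine(['w6'],[.5,.245,-.042,.12],.116,.06))
print('wide',refine(['w6'],[.5,.245,-.042,.06],.124,.084,.06))
E
```

```text
8.1 [0.51252441 0.1831908  0.27904687] [3.70782835e-03 2.27632095e-02 9.99733990e-01 1.95884135e-04]
deep (array([ 0.4973556 ,  0.24328813, -0.04340939,  0.13789218]), np.float64(-33.795745849609375))
(array([ 0.49951326,  0.24489257, -0.0434517 ,  0.11436936]), np.float64(-35.66374969482422))
wide (array([ 0.50235334,  0.24606133, -0.04493911,  0.06650878]), np.float64(-34.19951248168945))
```

Call:
servo_tool --steps '[{"dx": 0,"dy": -0.3,"dz": 0.2,"wx": 0,"wy": 0,"wz": -0.03},{"dx": 0,"dy": -0.7,"dz": 0.4,"wx": 0,"wy": 0,"wz": -0.06},{"dx": 0,"dy": -1,"dz": 0.5,"wx": 0,"wy": 0,"wz": -0.08},{"dx": 0,"dy": -1,"dz": 0.5,"wx": 0,"wy": 0,"wz": -0.08},{"dx": 0,"dy": -1,"dz": 0.5,"wx": 0,"wy": 0,"wz": -0.08}]' --jaw 1

```text
time_s: 8.52
eef_pos: [0.5099, 0.0843, 0.3247]
eef_rot: [-0.0, 0.148, 0.989, 0.0]
wrist_force: [-0.0, 0.2, -1.2]
opening: 1.002
grasp_force: 0.0
```

Call:
servo_tool --steps '[{"dx": 0,"dy": -0.3,"dz": 0,"wx": 0,"wy": 0,"wz": 0},{"dx": 0,"dy": -0.6,"dz": 0,"wx": 0,"wy": 0,"wz": 0},{"dx": 0,"dy": -0.9,"dz": 0,"wx": 0,"wy": 0,"wz": 0},{"dx": 0,"dy": -1,"dz": 0,"wx": 0,"wy": 0,"wz": 0},{"dx": 0,"dy": -1,"dz": 0,"wx": 0,"wy": 0,"wz": 0}]' --jaw 1

```text
time_s: 8.93
eef_pos: [0.5095, -0.0154, 0.3236]
eef_rot: [-0.001, 0.147, 0.989, 0.0]
wrist_force: [0.2, 0.5, -0.7]
opening: 1.004
grasp_force: 0.0
```

Call:
servo_tool --steps '[{"dx": 0,"dy": -0.3,"dz": 0,"wx": 0,"wy": 0,"wz": 0},{"dx": 0,"dy": -0.6,"dz": 0,"wx": 0,"wy": 0,"wz": 0},{"dx": 0,"dy": -0.9,"dz": 0,"wx": 0,"wy": 0,"wz": 0},{"dx": 0,"dy": -1,"dz": 0,"wx": 0,"wy": 0,"wz": 0},{"dx": 0,"dy": -1,"dz": 0,"wx": 0,"wy": 0,"wz": 0}]' --jaw 1

```text
time_s: 9.35
eef_pos: [0.5099, -0.115, 0.3243]
eef_rot: [-0.001, 0.147, 0.989, 0.0]
wrist_force: [0.3, -0.0, 0.6]
opening: 1.003
grasp_force: 0.0
```

Call:
servo_tool --steps '[{"dx": 0.1,"dy": -0.3,"dz": 0,"wx": 0,"wy": 0,"wz": 0},{"dx": 0.2,"dy": -0.6,"dz": 0,"wx": 0,"wy": 0,"wz": 0},{"dx": 0.4,"dy": -0.9,"dz": 0,"wx": 0,"wy": 0,"wz": 0},{"dx": 0.4,"dy": -1,"dz": 0,"wx": 0,"wy": 0,"wz": 0},{"dx": 0.4,"dy": -1,"dz": 0,"wx": 0,"wy": 0,"wz": 0}]' --jaw 1

```text
time_s: 9.77
eef_pos: [0.5504, -0.2147, 0.3238]
eef_rot: [-0.001, 0.147, 0.989, 0.001]
wrist_force: [-0.2, 1.5, -0.3]
opening: 1.001
grasp_force: 0.0
```

```bash
python3 - <<'E'
from h import *
t=grab('top','top7'); 
E
```

Call:
servo_tool --steps '[{"dx": 0,"dy": -0.2,"dz": 0,"wx": 0,"wy": 0,"wz": 0},{"dx": 0,"dy": -0.4,"dz": 0,"wx": 0,"wy": 0,"wz": 0},{"dx": 0,"dy": -0.4,"dz": 0,"wx": 0,"wy": 0,"wz": 0},{"dx": 0,"dy": -0.4,"dz": 0,"wx": 0,"wy": 0,"wz": 0},{"dx": 0,"dy": -0.4,"dz": 0,"wx": 0,"wy": 0,"wz": 0}]' --jaw 1

```text
time_s: 10.23
eef_pos: [0.5499, -0.2527, 0.3255]
eef_rot: [-0.0, 0.146, 0.989, 0.0]
wrist_force: [-0.6, -0.7, 0.3]
opening: 1.0
grasp_force: 0.0
```

```bash
python3 - <<'E'
from refine import *
c=grab('wrist','w7'); o=ctrl.get_obs(); print(o['time_s'],o['eef_pos'],o['eef_rot'],o['q'])
print('sh',refine(['w7'],[.594,-.278,-.292,.116],.044,.06,.116)); print(refine(['w7'],[.594,-.278,-.292,.116],.044,.06))
g=lambda a:np.clip(255*(a[:,:,::-1]/255.)**.6*1.1,0,255).astype('uint8')
a=g(c['frame'])
t=load('top7'); b=cv2.resize(g(t['frame'])[215:300,200:270],None,fx=400/85,fy=400/85,interpolation=cv2.INTER_CUBIC)
for x in range(0,640,20): cv2.line(a,(x,0),(x,6 if x%100 else 16),(0,0,255),1)
for y in range(0,400,20): cv2.line(a,(0,y),(6 if y%100 else 16,y),(0,0,255),1)
a=np.hstack([a,b]); cv2.imwrite('pics/p7.png',cv2.resize(a,None,fx=.8,fy=.8,interpolation=cv2.INTER_AREA)[:,:800]); print(a.shape)
E
```

```text
10.2833 [ 0.54990103 -0.25286564  0.3255277 ] [7.42010540e-05 1.45624120e-01 9.89339930e-01 3.36268896e-04] [-6.27241861e-01  1.87577108e-01  1.41046773e+00  6.65113396e-04
  1.54372748e+00 -1.90576866e+00]
sh (array([ 0.59409056, -0.27777685, -0.32077784,  0.12749772]), np.float64(-32.8753662109375))
(array([ 0.59662298, -0.27856983, -0.3228661 ,  0.10902632]), np.float64(-33.442161560058594))
(400, 969, 3)
```

View pics/p7.png

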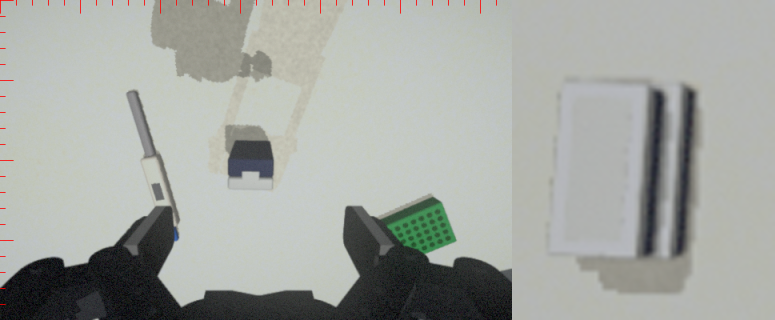

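The wrist view shows the shallow box top at about (310,180) full-scale, navy side nearest the robot, pipette and rack well clear. The top crop shows the deep box aligned on the wide box. Next I'll tilt the hand 40° and approach the shallow box from the far side.

Call:
servo_tool --steps '[{"dx": 0.3,"dy": -0.15,"dz": -0.1,"wx": 0,"wy": 0,"wz": -0.009},{"dx": 0.6,"dy": -0.3,"dz": -0.2,"wx": 0,"wy": 0,"wz": -0.009},{"dx": 0.9,"dy": -0.46,"dz": -0.3,"wx": 0,"wy": 0,"wz": -0.009},{"dx": 1,"dy": -0.46,"dz": -0.3,"wx": 0,"wy": 0,"wz": -0.009},{"dx": 1,"dy": -0.46,"dz": -0.3,"wx": 0,"wy": 0,"wz": -0.009}]' --jaw 1

```text
time_s: 10.7
eef_pos: [0.6512, -0.2995, 0.2925]
eef_rot: [-0.001, 0.16, 0.987, 0.001]
wrist_force: [0.0, 0.1, 0.0]
opening: 1.003
grasp_force: 0.0
```

Call:
servo_tool --steps '[{"dx": 0,"dy": 0,"dz": 0,"wx": 0.0113,"wy": 0.034,"wz": 0},{"dx": 0,"dy": 0,"dz": 0,"wx": 0.0227,"wy": 0.068,"wz": 0},{"dx": 0,"dy": 0,"dz": 0,"wx": 0.034,"wy": 0.103,"wz": 0},{"dx": 0,"dy": 0,"dz": 0,"wx": 0.0453,"wy": 0.137,"wz": 0},{"dx": 0,"dy": 0,"dz": 0,"wx": 0.0567,"wy": 0.171,"wz": 0}]' --jaw 1

```text
time_s: 11.12
eef_pos: [0.6498, -0.2995, 0.2986]
eef_rot: [-0.277, 0.154, 0.948, 0.044]
wrist_force: [0.7, 0.2, 0.5]
opening: 1.003
grasp_force: 0.0
```

Call:
servo_tool --steps '[{"dx": 0.07,"dy": 0,"dz": 0,"wx": 0.0133,"wy": 0.04,"wz": 0},{"dx": 0.07,"dy": 0,"dz": -0.2,"wx": 0.0133,"wy": 0.04,"wz": 0},{"dx": 0.07,"dy": 0,"dz": -0.4,"wx": 0.0133,"wy": 0.04,"wz": 0},{"dx": 0.07,"dy": 0,"dz": -0.6,"wx": 0.0133,"wy": 0.04,"wz": 0},{"dx": 0.07,"dy": 0,"dz": -0.6,"wx": 0.0133,"wy": 0.04,"wz": 0}]' --jaw 1

```text
time_s: 11.53
eef_pos: [0.6577, -0.3012, 0.2337]
eef_rot: [-0.336, 0.151, 0.928, 0.054]
wrist_force: [0.2, -0.8, -0.8]
opening: 1.001
grasp_force: 0.0
```

```bash
python3 - <<'E'
from refine import *
from scipy.spatial.transform import Rotation as Ro
c=grab('wrist','w8'); o=ctrl.get_obs(); q=o['eef_rot']; R=Ro.from_quat([*q[1:],q[0]]).as_matrix(); print(o['time_s'],o['eef_pos'],R.round(3),np.round(o['q'],2))
for tg,h in ((['w8'],.116),(['w7','w8'],None),(['w7','w8'],.116)): print('sh',refine(tg,[.5953,-.278,-.32,.116],.044,.06,h))
E
```

```text
11.5833 [ 0.65763139 -0.30143455  0.23657312] [[-0.729  0.316 -0.607]
 [ 0.244  0.949  0.2  ]
 [ 0.639 -0.002 -0.769]] [-0.53  1.14  0.3  -0.2   2.38 -1.88]
sh (array([ 0.59379785, -0.27822973, -0.32183184,  0.12247326]), np.float64(-39.91967010498047))
sh (array([ 0.59420063, -0.27822796, -0.31672062,  0.1152928 ]), np.float64(-36.393470764160156))
sh (array([ 0.59403091, -0.27787605, -0.32109742,  0.12664916]), np.float64(-36.34837341308594))
```

Call:
servo_tool --steps '[{"dx": -0.07,"dy": 0.024,"dz": -0.2,"wx": 0,"wy": 0,"wz": 0},{"dx": -0.15,"dy": 0.05,"dz": -0.4,"wx": 0,"wy": 0,"wz": 0},{"dx": -0.24,"dy": 0.08,"dz": -0.65,"wx": 0,"wy": 0,"wz": 0},{"dx": -0.33,"dy": 0.11,"dz": -0.9,"wx": 0,"wy": 0,"wz": 0},{"dx": -0.37,"dy": 0.122,"dz": -1,"wx": 0,"wy": 0,"wz": 0}]' --jaw 1

```text
time_s: 12.0
eef_pos: [0.6201, -0.2894, 0.1371]
eef_rot: [-0.335, 0.151, 0.928, 0.053]
wrist_force: [-0.3, -0.2, -1.1]
opening: 1.002
grasp_force: 0.0
```

```bash
python3 - <<'E'
from refine import *
c=grab('wrist','w9'); o=ctrl.get_obs(); print(o['time_s'],o['eef_pos'],np.round(o['q'],2),o['eef_rot'])
for tg,h in ((['w9'],.116),(['w8','w9'],None)): print('sh',refine(tg,[.594,-.278,-.32,.116],.044,.06,h))
E
```

```text
12.05 [ 0.61947126 -0.28908681  0.13606915] [-0.54  1.05  0.65 -0.17  2.12 -1.83] [-0.33623116  0.15116124  0.92801056  0.05380784]
sh (array([ 0.59444748, -0.27792201, -0.31371377,  0.12577487]), np.float64(-38.98095703125))
sh (array([ 0.59207844, -0.27773668, -0.31298994,  0.10861165]), np.float64(-39.981536865234375))
```

Call:
servo_tool --steps '[{"dx": -0.08,"dy": 0.04,"dz": -0.15,"wx": 0,"wy": 0,"wz": 0},{"dx": -0.17,"dy": 0.07,"dz": -0.3,"wx": 0,"wy": 0,"wz": 0},{"dx": -0.26,"dy": 0.105,"dz": -0.47,"wx": 0,"wy": 0,"wz": 0},{"dx": -0.36,"dy": 0.145,"dz": -0.65,"wx": 0,"wy": 0,"wz": 0},{"dx": -0.36,"dy": 0.145,"dz": -0.65,"wx": 0,"wy": 0,"wz": 0}]' --jaw 1

```text
time_s: 12.47
eef_pos: [0.5837, -0.2745, 0.0714]
eef_rot: [-0.337, 0.151, 0.928, 0.054]
wrist_force: [-1.0, -0.1, -1.6]
opening: 0.999
grasp_force: 0.0
```

Call:
servo_tool --steps '[{"dx": 0,"dy": 0,"dz": 0,"wx": 0,"wy": 0,"wz": 0},{"dx": 0,"dy": 0,"dz": 0,"wx": 0,"wy": 0,"wz": 0},{"dx": 0,"dy": 0,"dz": 0,"wx": 0,"wy": 0,"wz": 0},{"dx": 0,"dy": 0,"dz": 0,"wx": 0,"wy": 0,"wz": 0},{"dx": 0,"dy": 0,"dz": 0,"wx": 0,"wy": 0,"wz": 0}]' --jaw 0

```text
time_s: 12.88
eef_pos: [0.5862, -0.2755, 0.0742]
eef_rot: [-0.335, 0.151, 0.929, 0.053]
wrist_force: [2.5, -0.3, 7.9]
opening: 0.692
grasp_force: 64.5
```

Call:
servo_tool --steps '[{"dx": 0,"dy": 0,"dz": 0,"wx": 0,"wy": 0,"wz": 0},{"dx": 0,"dy": 0,"dz": 0,"wx": 0,"wy": 0,"wz": 0},{"dx": 0,"dy": 0,"dz": 0,"wx": 0,"wy": 0,"wz": 0},{"dx": 0,"dy": 0,"dz": 0.05,"wx": 0,"wy": 0,"wz": 0},{"dx": 0,"dy": 0,"dz": 0.1,"wx": 0,"wy": 0,"wz": 0}]' --jaw 0

```text
time_s: 13.3
eef_pos: [0.5846, -0.2747, 0.0813]
eef_rot: [-0.337, 0.151, 0.928, 0.054]
wrist_force: [0.2, 0.3, -1.0]
opening: 0.698
grasp_force: 64.4
```

Call:
servo_tool --steps '[{"dx": 0,"dy": 0,"dz": 0.1,"wx": 0,"wy": 0,"wz": 0},{"dx": 0,"dy": 0,"dz": 0.25,"wx": -0.008,"wy": -0.024,"wz": 0},{"dx": 0,"dy": 0,"dz": 0.3,"wx": -0.018,"wy": -0.055,"wz": 0},{"dx": 0,"dy": 0,"dz": 0.3,"wx": -0.029,"wy": -0.087,"wz": 0},{"dx": 0,"dy": 0,"dz": 0.3,"wx": -0.0395,"wy": -0.1186,"wz": 0}]' --jaw 0

```text
time_s: 13.72
eef_pos: [0.5849, -0.275, 0.1123]
eef_rot: [-0.147, 0.159, 0.976, 0.023]
wrist_force: [-0.3, 0.9, -2.2]
opening: 0.698
grasp_force: 64.8
```

Call:
servo_tool --steps '[{"dx": 0,"dy": 0,"dz": 0,"wx": -0.0105,"wy": -0.0316,"wz": 0},{"dx": 0,"dy": 0,"dz": 0,"wx": -0.021,"wy": -0.0632,"wz": 0},{"dx": 0,"dy": 0,"dz": 0,"wx": -0.0315,"wy": -0.0949,"wz": 0},{"dx": 0,"dy": 0,"dz": 0,"wx": -0.042,"wy": -0.1265,"wz": 0},{"dx": 0,"dy": 0,"dz": 0,"wx": -0.0525,"wy": -0.158,"wz": 0}]' --jaw 0

```text
time_s: 14.13
eef_pos: [0.584, -0.2747, 0.1124]
eef_rot: [0.11, 0.16, 0.981, -0.019]
wrist_force: [0.5, 0.6, -1.8]
opening: 0.697
grasp_force: 64.8
```

```bash
cat > st.py <<'E'
from h import *
from scipy.spatial.transform import Rotation as Ro
o=ctrl.get_obs(); q=o['eef_rot']; R=Ro.from_quat([*q[1:],q[0]]).as_matrix()
print(o['time_s'],np.round(o['eef_pos'],4),'toolz',R[:,2].round(3),'tooly',R[:,1].round(3),np.round(o['q'],2),np.round(o['wrist_force'],1),'pitch below horiz deg',np.degrees(np.arcsin(-R[2,2])).round(1))
E
python3 st.py
```

```text
14.1333 [ 0.584  -0.2747  0.1124] toolz [ 0.21  -0.072 -0.975] tooly [ 0.317  0.948 -0.002] [-0.66  0.33  1.71  0.09  0.9  -1.96] [ 0.5  0.6 -1.8] pitch below horiz deg 77.2
```

Call:
servo_tool --steps '[{"dx": 0,"dy": 0,"dz": 0,"wx": -0.0105,"wy": -0.0316,"wz": 0},{"dx": 0,"dy": 0,"dz": 0,"wx": -0.021,"wy": -0.0632,"wz": 0},{"dx": 0,"dy": 0,"dz": 0,"wx": -0.0315,"wy": -0.0949,"wz": 0},{"dx": 0,"dy": 0,"dz": 0,"wx": -0.042,"wy": -0.1265,"wz": 0},{"dx": 0,"dy": 0,"dz": 0,"wx": -0.0525,"wy": -0.158,"wz": 0}]' --jaw 0

```text
time_s: 14.55
eef_pos: [0.5859, -0.2698, 0.1106]
eef_rot: [0.324, 0.148, 0.933, -0.045]
wrist_force: [1.5, 0.6, -1.7]
opening: 0.697
grasp_force: 64.9
```

Call:
servo_tool --steps '[{"dx": 0,"dy": 0,"dz": -0.1,"wx": -0.0087,"wy": -0.0264,"wz": 0},{"dx": 0,"dy": 0,"dz": -0.3,"wx": -0.0131,"wy": -0.0397,"wz": 0},{"dx": 0,"dy": 0,"dz": -0.5,"wx": -0.0131,"wy": -0.0397,"wz": 0},{"dx": 0,"dy": 0,"dz": -0.7,"wx": -0.0131,"wy": -0.0397,"wz": 0},{"dx": 0,"dy": 0,"dz": -0.7,"wx": -0.0131,"wy": -0.0397,"wz": 0}]' --jaw 0

```text
time_s: 14.97
eef_pos: [0.6, -0.2686, 0.0696]
eef_rot: [0.354, 0.152, 0.921, -0.05]
wrist_force: [0.5, 0.6, -0.9]
opening: 0.698
grasp_force: 65.0
```

```bash
python3 st.py; python3 - <<'E'
from h import *
grab('scene','s10');grab('top','t10')
E
```

```text
14.9667 [ 0.6    -0.2686  0.0696] toolz [ 0.638 -0.199 -0.744] tooly [0.315 0.949 0.016] [-0.74  0.3   2.06  1.25  0.31 -3.12] [ 0.5  0.6 -0.9] pitch below horiz deg 48.1
```

The wrist is near a singularity (q5 small, q6 at its limit). I'll move outward and up, where the forearm lies flatter.

Call:
servo_tool --steps '[{"dx": 0.15,"dy": 0,"dz": 0.1,"wx": 0.01,"wy": 0.03,"wz": 0},{"dx": 0.3,"dy": 0,"dz": 0.2,"wx": 0.02,"wy": 0.06,"wz": 0},{"dx": 0.5,"dy": 0,"dz": 0.2,"wx": 0.02,"wy": 0.06,"wz": 0},{"dx": 0.7,"dy": 0,"dz": 0.2,"wx": 0.02,"wy": 0.06,"wz": 0},{"dx": 0.7,"dy": 0,"dz": 0.2,"wx": 0.02,"wy": 0.06,"wz": 0}]' --jaw 0

```text
time_s: 15.48
eef_pos: [0.6643, -0.2669, 0.0908]
eef_rot: [0.271, 0.153, 0.95, -0.031]
wrist_force: [-0.0, -0.5, -1.9]
opening: 0.697
grasp_force: 65.1
```

```bash
python3 st.py
```

```text
15.4833 [ 0.6643 -0.2669  0.0908] toolz [ 0.505 -0.142 -0.851] tooly [0.308 0.951 0.024] [-0.63  0.37  1.79  0.4   0.49 -2.19] [-0.  -0.5 -1.9] pitch below horiz deg 58.4
```

Call:
servo_tool --steps '[{"dx": 0.2,"dy": 0,"dz": 0,"wx": 0,"wy": 0,"wz": 0},{"dx": 0.4,"dy": 0,"dz": 0,"wx": 0,"wy": 0,"wz": 0},{"dx": 0.6,"dy": 0,"dz": 0,"wx": 0,"wy": 0,"wz": 0},{"dx": 0.7,"dy": 0,"dz": 0,"wx": 0,"wy": 0,"wz": 0},{"dx": 0.7,"dy": 0,"dz": 0,"wx": 0,"wy": 0,"wz": 0}]' --jaw 0

```text
time_s: 15.9
eef_pos: [0.7361, -0.2663, 0.0912]
eef_rot: [0.273, 0.152, 0.95, -0.031]
wrist_force: [0.8, -0.3, -0.7]
opening: 0.697
grasp_force: 65.0
```

```bash
cat >> st.py <<'E'
def turn(pitch,yaw):
    p=np.radians(pitch); z=np.array([np.cos(p)*np.cos(yaw),np.cos(p)*np.sin(yaw),-np.sin(p)]); y=np.array([-np.sin(yaw),np.cos(yaw),0])
    return (Ro.from_matrix(np.c_[np.cross(y,z),y,z]@R.T).as_rotvec()/np.pi).round(4)
import sys
if len(sys.argv)>1: print('turn',turn(float(sys.argv[1]),float(sys.argv[2])))
E
python3 st.py 39.7 -.321
```

```text
15.9 [ 0.7361 -0.2663  0.0912] toolz [ 0.509 -0.141 -0.849] tooly [0.306 0.952 0.025] [-0.56  0.49  1.62  0.31  0.51 -2.05] [ 0.8 -0.3 -0.7] pitch below horiz deg 58.1
turn [-0.0393 -0.0951 -0.0045]
```

Call:
servo_tool --steps '[{"dx": 0.15,"dy": 0,"dz": -0.05,"wx": -0.005,"wy": -0.012,"wz": 0},{"dx": 0.3,"dy": 0,"dz": -0.1,"wx": -0.01,"wy": -0.024,"wz": 0},{"dx": 0.45,"dy": 0,"dz": -0.15,"wx": -0.015,"wy": -0.036,"wz": -0.002},{"dx": 0.45,"dy": 0,"dz": -0.2,"wx": -0.02,"wy": -0.048,"wz": -0.002},{"dx": 0.45,"dy": 0,"dz": -0.2,"wx": -0.022,"wy": -0.055,"wz": -0.002}]' --jaw 0

```text
time_s: 16.32
eef_pos: [0.7775, -0.2653, 0.0675]
eef_rot: [0.357, 0.148, 0.921, -0.05]
wrist_force: [-0.2, 0.6, -2.7]
opening: 0.696
grasp_force: 65.1
```

```bash
python3 st.py 39.7 -.321
```

```text
16.3167 [ 0.7775 -0.2653  0.0675] toolz [ 0.642 -0.198 -0.74 ] tooly [0.309 0.951 0.013] [-0.53  0.57  1.65  0.67  0.25 -2.38] [-0.2  0.6 -2.7] pitch below horiz deg 47.8
turn [-0.018  -0.0413 -0.0025]
```

Call:
servo_tool --steps '[{"dx": 0,"dy": 0,"dz": -0.08,"wx": 0,"wy": 0,"wz": 0},{"dx": 0,"dy": 0,"dz": -0.16,"wx": -0.0,"wy": 0,"wz": 0},{"dx": 0,"dy": 0,"dz": -0.25,"wx": 0,"wy": 0,"wz": 0},{"dx": 0,"dy": 0,"dz": -0.35,"wx": 0,"wy": 0,"wz": 0},{"dx": 0,"dy": 0,"dz": -0.4,"wx": 0,"wy": 0,"wz": 0}]' --jaw 0

```text
time_s: 16.73
eef_pos: [0.7777, -0.2659, 0.0284]
eef_rot: [0.357, 0.148, 0.921, -0.05]
wrist_force: [0.2, -0.5, -1.8]
opening: 0.695
grasp_force: 65.1
```

```bash
python3 st.py 39.7 -.321
```

```text
16.7333 [ 0.7777 -0.2659  0.0284] toolz [ 0.642 -0.198 -0.74 ] tooly [0.309 0.951 0.014] [-0.54  0.64  1.64  0.86  0.21 -2.58] [ 0.2 -0.5 -1.8] pitch below horiz deg 47.8
turn [-0.0181 -0.0413 -0.0024]
```

Next I'll press slowly down; the bench turns the box flat in the pads.

Call:
servo_tool --steps '[{"dx": 0,"dy": 0,"dz": -0.02,"wx": 0,"wy": 0,"wz": 0},{"dx": 0,"dy": 0,"dz": -0.05,"wx": 0,"wy": 0,"wz": 0},{"dx": 0,"dy": 0,"dz": -0.07,"wx": 0,"wy": 0,"wz": 0},{"dx": 0,"dy": 0,"dz": -0.09,"wx": 0,"wy": 0,"wz": 0},{"dx": 0,"dy": 0,"dz": -0.11,"wx": 0,"wy": 0,"wz": 0}]' --jaw 0

```text
time_s: 17.15
eef_pos: [0.7807, -0.2673, 0.0217]
eef_rot: [0.36, 0.148, 0.92, -0.052]
wrist_force: [-6.8, 2.1, 10.9]
opening: 0.69
grasp_force: 65.9
```

Call:
servo_tool --steps '[{"dx": 0,"dy": 0,"dz": -0.01,"wx": 0,"wy": 0,"wz": 0},{"dx": 0,"dy": 0,"dz": -0.02,"wx": 0,"wy": 0,"wz": 0},{"dx": 0,"dy": 0,"dz": -0.03,"wx": 0,"wy": 0,"wz": 0},{"dx": 0,"dy": 0,"dz": -0.04,"wx": 0,"wy": 0,"wz": 0},{"dx": 0,"dy": 0,"dz": -0.04,"wx": 0,"wy": 0,"wz": 0}]' --jaw 0

```text
time_s: 17.57
eef_pos: [0.781, -0.2672, 0.0179]
eef_rot: [0.36, 0.148, 0.92, -0.051]
wrist_force: [-2.9, 3.0, 8.0]
opening: 0.692
grasp_force: 64.3
```

```bash
python3 st.py 39.7 -.321
```

```text
17.5667 [ 0.781  -0.2672  0.0179] toolz [ 0.647 -0.201 -0.736] tooly [0.31  0.951 0.012] [-0.53  0.66  1.63  0.95  0.19 -2.66] [-2.9  3.   8. ] pitch below horiz deg 47.4
turn [-0.017  -0.0393 -0.0021]
```

Call:
servo_tool --steps '[{"dx": 0,"dy": 0,"dz": -0.01,"wx": 0,"wy": 0,"wz": 0},{"dx": 0,"dy": 0,"dz": -0.02,"wx": 0,"wy": 0,"wz": 0},{"dx": 0,"dy": 0,"dz": -0.03,"wx": 0,"wy": 0,"wz": 0},{"dx": 0,"dy": 0,"dz": -0.04,"wx": 0,"wy": 0,"wz": 0},{"dx": 0,"dy": 0,"dz": -0.04,"wx": 0,"wy": 0,"wz": 0}]' --jaw 0

```text
time_s: 17.98
eef_pos: [0.7808, -0.2671, 0.0137]
eef_rot: [0.36, 0.148, 0.92, -0.051]
wrist_force: [-4.1, 3.2, 7.9]
opening: 0.691
grasp_force: 64.1
```

Call:
servo_tool --steps '[{"dx": 0,"dy": 0,"dz": -0.01,"wx": 0,"wy": 0,"wz": 0},{"dx": 0,"dy": 0,"dz": -0.02,"wx": 0,"wy": 0,"wz": 0},{"dx": 0,"dy": 0,"dz": -0.02,"wx": 0,"wy": 0,"wz": 0},{"dx": 0,"dy": 0,"dz": -0.02,"wx": 0,"wy": 0,"wz": 0},{"dx": 0,"dy": 0,"dz": -0.02,"wx": 0,"wy": 0,"wz": 0}]' --jaw 0

```text
time_s: 18.4
eef_pos: [0.7808, -0.2671, 0.0119]
eef_rot: [0.36, 0.148, 0.92, -0.051]
wrist_force: [-4.2, 3.2, 7.6]
opening: 0.694
grasp_force: 64.5
```

Call:
servo_tool --steps '[{"dx": 0,"dy": 0,"dz": -0.01,"wx": 0,"wy": 0,"wz": 0},{"dx": 0,"dy": 0,"dz": -0.02,"wx": 0,"wy": 0,"wz": 0},{"dx": 0,"dy": 0,"dz": -0.02,"wx": 0,"wy": 0,"wz": 0},{"dx": 0,"dy": 0,"dz": -0.02,"wx": 0,"wy": 0,"wz": 0},{"dx": 0,"dy": 0,"dz": -0.02,"wx": 0,"wy": 0,"wz": 0}]' --jaw 0

```text
time_s: 18.82
eef_pos: [0.7813, -0.2674, 0.0108]
eef_rot: [0.36, 0.148, 0.92, -0.052]
wrist_force: [-6.3, 3.7, 11.9]
opening: 0.695
grasp_force: 64.8
```

```bash
python3 st.py 39.7 -.321
```

```text
18.8167 [ 0.7813 -0.2674  0.0108] toolz [ 0.647 -0.202 -0.735] tooly [0.31  0.951 0.012] [-0.53  0.68  1.63  1.    0.19 -2.72] [-6.3  3.7 11.9] pitch below horiz deg 47.3
turn [-0.0167 -0.039  -0.0022]
```

Call:
servo_tool --steps '[{"dx": 0,"dy": 0,"dz": -0.01,"wx": 0,"wy": 0,"wz": 0},{"dx": 0,"dy": 0,"dz": -0.02,"wx": 0,"wy": 0,"wz": 0},{"dx": 0,"dy": 0,"dz": -0.02,"wx": 0,"wy": 0,"wz": 0},{"dx": 0,"dy": 0,"dz": -0.02,"wx": 0,"wy": 0,"wz": 0},{"dx": 0,"dy": 0,"dz": -0.02,"wx": 0,"wy": 0,"wz": 0}]' --jaw 0

```text
time_s: 19.23
eef_pos: [0.7823, -0.2679, 0.0108]
eef_rot: [0.362, 0.148, 0.919, -0.052]
wrist_force: [-9.6, 5.9, 20.0]
opening: 0.695
grasp_force: 65.8
```

Call:
servo_tool --steps '[{"dx": 0,"dy": 0,"dz": 0.02,"wx": 0,"wy": 0,"wz": 0},{"dx": 0,"dy": 0,"dz": 0.02,"wx": 0,"wy": 0,"wz": 0},{"dx": 0,"dy": 0,"dz": 0.02,"wx": 0,"wy": 0,"wz": 0},{"dx": 0,"dy": 0,"dz": 0.02,"wx": 0,"wy": 0,"wz": 0},{"dx": 0,"dy": 0,"dz": 0.02,"wx": 0,"wy": 0,"wz": 0}]' --jaw 1

```text
time_s: 19.65
eef_pos: [0.7786, -0.266, 0.0054]
eef_rot: [0.357, 0.149, 0.921, -0.05]
wrist_force: [0.5, 0.6, 1.1]
opening: 0.996
grasp_force: 0.0
```

Call:
servo_tool --steps '[{"dx": 0,"dy": 0,"dz": 0,"wx": 0,"wy": 0,"wz": 0},{"dx": -0.1,"dy": 0.03,"dz": 0.11,"wx": 0,"wy": 0,"wz": 0},{"dx": -0.3,"dy": 0.09,"dz": 0.34,"wx": 0,"wy": 0,"wz": 0},{"dx": -0.5,"dy": 0.16,"dz": 0.57,"wx": 0,"wy": 0,"wz": 0},{"dx": -0.7,"dy": 0.22,"dz": 0.8,"wx": 0,"wy": 0,"wz": 0}]' --jaw 1

```text
time_s: 20.07
eef_pos: [0.7075, -0.2435, 0.0855]
eef_rot: [0.357, 0.149, 0.921, -0.05]
wrist_force: [0.4, 0.2, -0.1]
opening: 1.002
grasp_force: 0.0
```

```bash
python3 st.py 89.9 -.321;  python3 - <<'E'
from refine import *
grab('top','t12')
print(refine(['t12'],[.795,-.272,-.32,.044],.116,.06,.044))
E
```

```text
20.0667 [ 0.7075 -0.2435  0.0855] toolz [ 0.642 -0.198 -0.741] tooly [0.31  0.951 0.014] [-0.57  0.42  1.84  0.83  0.24 -2.56] [ 0.4  0.2 -0.1] pitch below horiz deg 47.8
turn [ 0.069   0.2235 -0.    ]
(array([ 0.79955441, -0.26282545, -0.31227304,  0.03121893]), np.float64(-25.776519775390625))
```

Call:
servo_tool --steps '[{"dx": 0,"dy": 0,"dz": 0.3,"wx": 0.006,"wy": 0.02,"wz": 0},{"dx": 0,"dy": 0,"dz": 0.6,"wx": 0.016,"wy": 0.053,"wz": 0},{"dx": 0,"dy": 0,"dz": 0.9,"wx": 0.027,"wy": 0.088,"wz": 0},{"dx": 0,"dy": 0,"dz": 1,"wx": 0.038,"wy": 0.123,"wz": 0},{"dx": 0,"dy": 0,"dz": 1,"wx": 0.049,"wy": 0.158,"wz": 0}]' --jaw 1

```text
time_s: 20.53
eef_pos: [0.7095, -0.2459, 0.1927]
eef_rot: [0.172, 0.155, 0.972, -0.022]
wrist_force: [2.5, -0.6, 0.9]
opening: 1.003
grasp_force: 0.0
```

Call:
servo_tool --steps '[{"dx": 0.1,"dy": 0,"dz": 0.2,"wx": 0.01,"wy": 0.0325,"wz": 0},{"dx": 0.2,"dy": 0,"dz": 0.4,"wx": 0.02,"wy": 0.0655,"wz": 0},{"dx": 0.3,"dy": 0,"dz": 0.7,"wx": 0.02,"wy": 0.0655,"wz": 0},{"dx": 0.3,"dy": 0,"dz": 0.9,"wx": 0.02,"wy": 0.0655,"wz": 0},{"dx": 0.3,"dy": 0,"dz": 0.9,"wx": 0.02,"wy": 0.0655,"wz": 0}]' --jaw 1

```text
time_s: 20.95
eef_pos: [0.7418, -0.2451, 0.2818]
eef_rot: [0.07, 0.156, 0.985, -0.006]
wrist_force: [0.6, -0.9, 1.2]
opening: 0.996
grasp_force: 0.0
```

```bash
python3 st.py 89.99 -.32;  python3 - <<'E'
from refine import *
grab('wrist','w13');
print(refine(['w13'],[.797,-.266,-.32,.044],.116,.06,.044),refine(['w13'],[.797,-.266,-.32,.044],.116,.06))
E
```

```text
20.95 [ 0.7418 -0.2451  0.2818] toolz [ 0.136 -0.034 -0.99 ] tooly [0.309 0.951 0.01 ] [-0.48  0.51  1.08  0.03  1.41 -1.74] [ 0.6 -0.9  1.2] pitch below horiz deg 82.0
turn [ 0.011   0.0433 -0.0017]
(array([ 0.79863884, -0.2724793 , -0.30986686,  0.051088  ]), np.float64(-34.67866897583008)) (array([ 0.80421304, -0.27406298, -0.3187497 ,  0.03382994]), np.float64(-35.301578521728516))
```

Call:
servo_tool --steps '[{"dx": 0.2,"dy": -0.1,"dz": -0.2,"wx": 0.006,"wy": 0.022,"wz": 0},{"dx": 0.4,"dy": -0.2,"dz": -0.4,"wx": 0.011,"wy": 0.043,"wz": 0},{"dx": 0.5,"dy": -0.27,"dz": -0.4,"wx": 0.011,"wy": 0.043,"wz": 0},{"dx": 0.5,"dy": -0.27,"dz": -0.4,"wx": 0.011,"wy": 0.043,"wz": 0},{"dx": 0.5,"dy": -0.27,"dz": -0.4,"wx": 0.011,"wy": 0.043,"wz": 0}]' --jaw 1

```text
time_s: 21.42
eef_pos: [0.788, -0.271, 0.2321]
eef_rot: [-0.006, 0.157, 0.988, 0.002]
wrist_force: [0.3, 0.9, 1.0]
opening: 1.001
grasp_force: 0.0
```

Call:
servo_tool --steps '[{"dx": 0,"dy": 0,"dz": 0,"wx": 0,"wy": 0,"wz": 0},{"dx": 0,"dy": 0,"dz": 0,"wx": 0,"wy": 0,"wz": 0},{"dx": 0,"dy": 0,"dz": 0,"wx": 0,"wy": 0,"wz": 0},{"dx": 0,"dy": 0,"dz": 0,"wx": 0,"wy": 0,"wz": 0},{"dx": 0,"dy": 0,"dz": 0,"wx": 0,"wy": 0,"wz": 0}]' --jaw 1

```text
time_s: 21.83
eef_pos: [0.7888, -0.2709, 0.2379]
eef_rot: [-0.003, 0.157, 0.988, 0.001]
wrist_force: [-0.4, -0.2, -0.8]
opening: 1.002
grasp_force: 0.0
```

```bash
python3 st.py 89.99 -.315;  python3 - <<'E'
from refine import *
grab('wrist','w14');
for s,h in ((['w14'],.044),(['w13','w14'],.044),(['w13','w14'],None)): print(refine(s,[.797,-.270,-.315,.044],.116,.06,h))
E
```

```text
21.8333 [ 0.7888 -0.2709  0.2379] toolz [-0.005  0.003 -1.   ] tooly [0.31  0.951 0.001] [-0.47  0.79  0.75  0.    1.61 -1.73] [-0.4 -0.2 -0.8] pitch below horiz deg 89.7
turn [-0.001  -0.0016  0.0001]
(array([ 0.79905115, -0.27300477, -0.30027797,  0.05004827]), np.float64(-32.809898376464844))
(array([ 0.79872967, -0.27268999, -0.30589679,  0.04887735]), np.float64(-33.36339569091797))
(array([ 0.79853466, -0.27617487, -0.30661114,  0.04150117]), np.float64(-34.9449577331543))
```

Call:
servo_tool --steps '[{"dx": 0.1,"dy": -0.02,"dz": -0.2,"wx": -0.001,"wy": -0.0016,"wz": 0.003},{"dx": 0.1,"dy": -0.02,"dz": -0.5,"wx": -0.001,"wy": -0.0016,"wz": 0.003},{"dx": 0.1,"dy": -0.02,"dz": -0.8,"wx": -0.001,"wy": -0.0016,"wz": 0.003},{"dx": 0.1,"dy": -0.02,"dz": -1,"wx": -0.001,"wy": -0.0016,"wz": 0.003},{"dx": 0.1,"dy": -0.02,"dz": -1,"wx": -0.001,"wy": -0.0016,"wz": 0.003}]' --jaw 1

```text
time_s: 22.3
eef_pos: [0.7955, -0.2714, 0.1281]
eef_rot: [-0.006, 0.152, 0.988, 0.002]
wrist_force: [-1.0, 1.0, -1.6]
opening: 1.001
grasp_force: 0.0
```

Call:
servo_tool --steps '[{"dx": 0,"dy": 0,"dz": -0.2,"wx": 0,"wy": 0,"wz": 0},{"dx": 0,"dy": 0,"dz": -0.4,"wx": 0,"wy": 0,"wz": 0},{"dx": 0,"dy": 0,"dz": -0.6,"wx": 0,"wy": 0,"wz": 0},{"dx": 0,"dy": 0,"dz": -0.6,"wx": 0,"wy": 0,"wz": 0},{"dx": 0,"dy": 0,"dz": -0.6,"wx": 0,"wy": 0,"wz": 0}]' --jaw 1

```text
time_s: 22.72
eef_pos: [0.7984, -0.2729, 0.0758]
eef_rot: [-0.002, 0.153, 0.988, 0.001]
wrist_force: [0.2, -0.1, 0.7]
opening: 0.998
grasp_force: 0.0
```

```bash
python3 st.py 89.99 -.305;  python3 - <<'E'
from refine import *
grab('wrist','w15');
for s,h in ((['w15'],.044),(['w14','w15'],None)): print(refine(s,[.7988,-.273,-.305,.044],.116,.06,h))
E
```

```text
22.7167 [ 0.7984 -0.2729  0.0758] toolz [-0.003  0.002 -1.   ] tooly [0.301 0.953 0.001] [-0.47  0.92  0.85 -0.    1.38 -1.73] [ 0.2 -0.1  0.7] pitch below horiz deg 89.8
turn [-0.0006 -0.0011  0.0004]
(array([ 0.79632804, -0.27328937, -0.3139679 ,  0.05480546]), np.float64(-38.50639343261719))
(array([ 0.79949456, -0.27592107, -0.31684392,  0.03832291]), np.float64(-37.947879791259766))
```

Call:
servo_tool --steps '[{"dx": -0.01,"dy": 0,"dz": -0.2,"wx": 0,"wy": 0,"wz": -0.002},{"dx": -0.01,"dy": 0,"dz": -0.4,"wx": 0,"wy": 0,"wz": -0.002},{"dx": -0.01,"dy": 0,"dz": -0.6,"wx": 0,"wy": 0,"wz": -0.002},{"dx": -0.01,"dy": 0,"dz": -0.69,"wx": 0,"wy": 0,"wz": -0.002},{"dx": -0.01,"dy": 0,"dz": -0.69,"wx": 0,"wy": 0,"wz": -0.002}]' --jaw 1

```text
time_s: 23.18
eef_pos: [0.7971, -0.2727, 0.0057]
eef_rot: [-0.002, 0.156, 0.988, 0.001]
wrist_force: [-0.2, -0.6, -0.1]
opening: 1.002
grasp_force: 0.0
```

Call:
servo_tool --steps '[{"dx": 0,"dy": 0,"dz": 0,"wx": 0,"wy": 0,"wz": 0},{"dx": 0,"dy": 0,"dz": 0,"wx": 0,"wy": 0,"wz": 0},{"dx": 0,"dy": 0,"dz": 0,"wx": 0,"wy": 0,"wz": 0},{"dx": 0,"dy": 0,"dz": 0,"wx": 0,"wy": 0,"wz": 0},{"dx": 0,"dy": 0,"dz": 0,"wx": 0,"wy": 0,"wz": 0}]' --jaw 0

```text
time_s: 23.6
eef_pos: [0.7996, -0.2739, 0.0104]
eef_rot: [0.001, 0.156, 0.988, -0.0]
wrist_force: [-0.4, -0.6, 6.4]
opening: 0.69
grasp_force: 67.3
```

Call:
servo_tool --steps '[{"dx": 0,"dy": 0,"dz": 0,"wx": 0,"wy": 0,"wz": 0},{"dx": 0,"dy": 0,"dz": 0,"wx": 0,"wy": 0,"wz": 0},{"dx": 0,"dy": 0,"dz": 0,"wx": 0,"wy": 0,"wz": 0},{"dx": 0,"dy": 0,"dz": 0,"wx": 0,"wy": 0,"wz": 0},{"dx": 0,"dy": 0,"dz": 0,"wx": 0,"wy": 0,"wz": 0}]' --jaw 0

```text
time_s: 24.02
eef_pos: [0.7996, -0.2739, 0.0104]
eef_rot: [0.001, 0.156, 0.988, -0.0]
wrist_force: [0.5, -0.7, 6.9]
opening: 0.696
grasp_force: 67.3
```

```bash
python3 st.py 89.99 -.043
```

```text
24.0167 [ 0.7996 -0.2739  0.0104] toolz [ 0.002 -0.001 -1.   ] tooly [ 0.307  0.952 -0.   ] [-0.47  0.99  0.87  0.    1.29 -1.73] [ 0.5 -0.7  6.9] pitch below horiz deg 89.8
turn [0.0002 0.0008 0.0858]
```

Call:
servo_tool --steps '[{"dx": 0,"dy": 0,"dz": 0.15,"wx": 0,"wy": 0,"wz": 0},{"dx": 0,"dy": 0,"dz": 0.4,"wx": 0,"wy": 0,"wz": 0},{"dx": -0.1,"dy": 0.05,"dz": 0.65,"wx": 0,"wy": 0,"wz": 0.005},{"dx": -0.2,"dy": 0.2,"dz": 0.9,"wx": 0,"wy": 0,"wz": 0.01},{"dx": -0.3,"dy": 0.4,"dz": 1,"wx": 0,"wy": 0,"wz": 0.02}]' --jaw 0

```text
time_s: 24.43
eef_pos: [0.769, -0.2355, 0.1127]
eef_rot: [0.002, 0.125, 0.992, -0.001]
wrist_force: [0.6, -0.6, -0.3]
opening: 0.692
grasp_force: 66.4
```

Call:
servo_tool --steps '[{"dx": -0.15,"dy": 0.2,"dz": 0.2,"wx": 0,"wy": 0,"wz": 0.015},{"dx": -0.3,"dy": 0.4,"dz": 0.4,"wx": 0,"wy": 0,"wz": 0.03},{"dx": -0.45,"dy": 0.6,"dz": 0.6,"wx": 0,"wy": 0,"wz": 0.045},{"dx": -0.6,"dy": 0.8,"dz": 0.8,"wx": 0,"wy": 0,"wz": 0.06},{"dx": -0.7,"dy": 1,"dz": 1,"wx": 0,"wy": 0,"wz": 0.066}]' --jaw 0

```text
time_s: 24.85
eef_pos: [0.6962, -0.1321, 0.2086]
eef_rot: [-0.001, 0.02, 1.0, 0.0]
wrist_force: [0.4, 0.7, -1.7]
opening: 0.695
grasp_force: 66.4
```

Call:
servo_tool --steps '[{"dx": -0.2,"dy": 0.25,"dz": 0,"wx": 0,"wy": 0,"wz": 0},{"dx": -0.4,"dy": 0.5,"dz": 0,"wx": 0,"wy": 0,"wz": 0},{"dx": -0.6,"dy": 0.75,"dz": 0,"wx": 0,"wy": 0,"wz": 0},{"dx": -0.8,"dy": 1,"dz": 0,"wx": 0,"wy": 0,"wz": 0},{"dx": -0.9,"dy": 1,"dz": 0,"wx": 0,"wy": 0,"wz": 0}]' --jaw 0

```text
time_s: 25.27
eef_pos: [0.6052, -0.0284, 0.2076]
eef_rot: [-0.002, 0.019, 1.0, 0.001]
wrist_force: [0.6, 0.7, -2.1]
opening: 0.689
grasp_force: 66.4
```

Call:
servo_tool --steps '[{"dx": -0.2,"dy": 0.25,"dz": 0,"wx": 0,"wy": 0,"wz": 0},{"dx": -0.4,"dy": 0.5,"dz": 0,"wx": 0,"wy": 0,"wz": 0},{"dx": -0.5,"dy": 0.75,"dz": 0,"wx": 0,"wy": 0,"wz": 0},{"dx": -0.6,"dy": 1,"dz": 0,"wx": 0,"wy": 0,"wz": 0},{"dx": -0.6,"dy": 1,"dz": 0,"wx": 0,"wy": 0,"wz": 0}]' --jaw 0

```text
time_s: 25.68
eef_pos: [0.5455, 0.0709, 0.2077]
eef_rot: [-0.001, 0.019, 1.0, 0.001]
wrist_force: [-0.8, 0.4, -1.7]
opening: 0.692
grasp_force: 66.4
```

```bash
python3 st.py 89.99 -.043;  python3 - <<'E'
from refine import *
grab('wrist','w16');
print('deep',refine(['w16'],[.4985,.244,-.043,.12],.116,.06,.12),'wide',refine(['w16'],[.5,.245,-.043,.06],.124,.084,.06))
E
```

```text
25.6833 [0.5455 0.0709 0.2077] toolz [-0.003  0.002 -1.   ] tooly [0.039 0.999 0.002] [-0.09  0.15  1.69  0.    1.3  -1.62] [-0.8  0.4 -1.7] pitch below horiz deg 89.8
turn [-0.0007 -0.001  -0.0013]
deep (array([ 0.49742375,  0.2416411 , -0.03434572,  0.12858721]), np.float64(-30.27250099182129)) wide (array([0.49618494, 0.24700209, 0.06114939, 0.0572881 ]), np.float64(-21.70523452758789))
```

Call:
servo_tool --steps '[{"dx": -0.15,"dy": 0.25,"dz": 0,"wx": 0,"wy": 0,"wz": 0},{"dx": -0.3,"dy": 0.5,"dz": 0,"wx": 0,"wy": 0,"wz": 0},{"dx": -0.4,"dy": 0.7,"dz": 0,"wx": 0,"wy": 0,"wz": -0.001},{"dx": -0.45,"dy": 0.9,"dz": 0,"wx": 0,"wy": 0,"wz": -0.001},{"dx": -0.45,"dy": 0.9,"dz": 0,"wx": 0,"wy": 0,"wz": -0.001}]' --jaw 0

```text
time_s: 26.15
eef_pos: [0.502, 0.1591, 0.2076]
eef_rot: [-0.001, 0.022, 1.0, 0.001]
wrist_force: [-0.4, 0.6, -2.1]
opening: 0.686
grasp_force: 66.4
```

Call:
servo_tool --steps '[{"dx": 0,"dy": 0.25,"dz": 0,"wx": 0,"wy": 0,"wz": 0},{"dx": 0,"dy": 0.5,"dz": -0.1,"wx": 0,"wy": 0,"wz": 0},{"dx": 0,"dy": 0.75,"dz": -0.3,"wx": 0,"wy": 0,"wz": 0},{"dx": 0,"dy": 0.83,"dz": -0.4,"wx": 0,"wy": 0,"wz": 0},{"dx": 0,"dy": 0.83,"dz": -0.4,"wx": 0,"wy": 0,"wz": 0}]' --jaw 0

```text
time_s: 26.57
eef_pos: [0.5014, 0.2402, 0.1644]
eef_rot: [-0.003, 0.022, 1.0, -0.0]
wrist_force: [-0.0, -0.1, -1.7]
opening: 0.698
grasp_force: 66.2
```

```bash
python3 st.py 89.99 -.043;  python3 - <<'E'
from h import *
c=grab('wrist','w17'); t=grab('top','t17')
g=lambda a:np.clip(255*(a[:,:,::-1]/255.)**.6*1.1,0,255).astype('uint8')
a=g(c['frame'])[60:260,190:450]; a=cv2.resize(a,None,fx=3,fy=3,interpolation=cv2.INTER_CUBIC)
for i in range(0,260,10): cv2.line(a,(i*3,0),(i*3,6 if (i+190)%50 else 18),(0,0,255),1)
for i in range(0,200,10): cv2.line(a,(0,i*3),(6 if (i+60)%50 else 18,i*3),(0,0,255),1)
cv2.imwrite('pics/p17.png',a)
E
```

```text
26.5667 [0.5014 0.2402 0.1644] toolz [-0.006 -0.001 -1.   ] tooly [ 0.044  0.999 -0.001] [ 0.23  0.21  1.71  0.    1.22 -1.29] [-0.  -0.1 -1.7] pitch below horiz deg 89.6
turn [ 0.0002 -0.0021  0.0002]
```

View pics/p17.png

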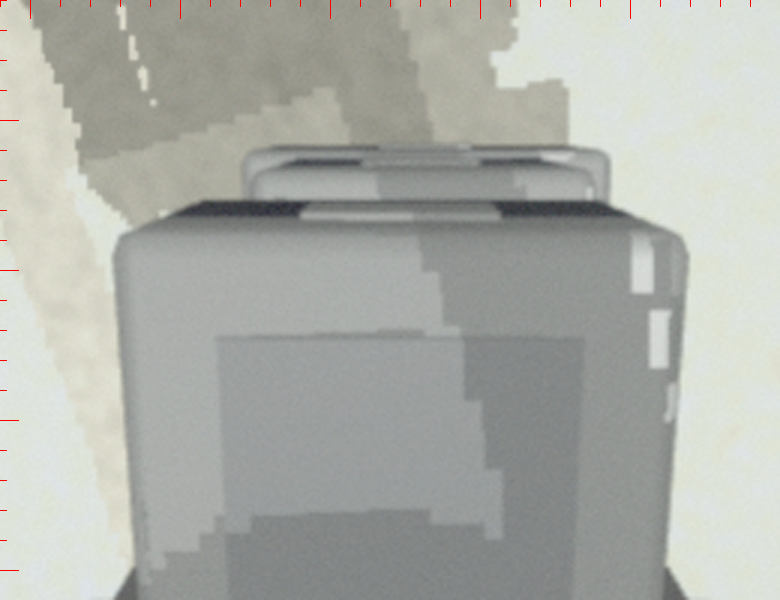

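The final view shows the near edges in crop coordinates: wide box y≈150 (x 243..610), deep lid y≈170 (x 253..593), held shallow lid y≈238 (x 115..687). I'll convert these to offsets.

```bash
python3 - <<'E'
from refine import *
c=load('w17'); A=lambda x,y:[190+x/3,60+y/3]
def m(n,pts,z,L,yaw=-.043):
    p=onz(c,[A(*q) for q in pts],z); mid=p[:2,:2].mean(0); mid[0]=p[2,0]; ctr=mid+np.array([np.cos(yaw),np.sin(yaw)])*L/2
    print(n,p[:,:2].round(4).tolist(),'w',np.linalg.norm(p[1]-p[0]).round(4),'ctr',ctr.round(4))
m('wide',[(243,165),(610,165),(426,149)],.06,.124)
m('deep',[(253,185),(593,185),(422,170)],.12,.116)
m('deepbase',[(253,185),(593,185),(422,160)],.06,.116)
m('shal',[(115,250),(687,250),(401,236)],.198,.116)
m('shalbase',[(200,203),(610,203),(401,201)],.154,.116)
g=cv2.cvtColor(c['frame'],cv2.COLOR_RGB2GRAY); print(list(enumerate(g[104:146,300],104)))
E
python3 st.py 89.99 -.043
```

```text
wide [[0.4397, 0.2069], [0.4433, 0.2892], [0.438, 0.2481]] w 0.0824 ctr [0.4999 0.2454]
deep [[0.4413, 0.2169], [0.4438, 0.275], [0.44, 0.2459]] w 0.0581 ctr [0.498  0.2434]
deepbase [[0.4441, 0.2087], [0.4475, 0.2854], [0.4403, 0.2471]] w 0.0767 ctr [0.4982 0.2446]
shal [[0.4434, 0.2131], [0.4459, 0.2709], [0.4433, 0.2421]] w 0.0578 ctr [0.5012 0.2395]
shalbase [[0.4418, 0.2139], [0.4443, 0.2714], [0.4428, 0.2421]] w 0.0575 ctr [0.5007 0.2402]
[(104, np.uint8(118)), (105, np.uint8(115)), (106, np.uint8(119)), (107, np.uint8(114)), (108, np.uint8(81)), (109, np.uint8(59)), (110, np.uint8(71)), (111, np.uint8(86)), (112, np.uint8(76)), (113, np.uint8(42)), (114, np.uint8(30)), (115, np.uint8(48)), (116, np.uint8(69)), (117, np.uint8(86)), (118, np.uint8(97)), (119, np.uint8(105)), (120, np.uint8(112)), (121, np.uint8(114)), (122, np.uint8(118)), (123, np.uint8(115)), (124, np.uint8(119)), (125, np.uint8(116)), (126, np.uint8(85)), (127, np.uint8(48)), (128, np.uint8(56)), (129, np.uint8(57)), (130, np.uint8(72)), (131, np.uint8(100)), (132, np.uint8(101)), (133, np.uint8(75)), (134, np.uint8(60)), (135, np.uint8(66)), (136, np.uint8(71)), (137, np.uint8(78)), (138, np.uint8(87)), (139, np.uint8(94)), (140, np.uint8(100)), (141, np.uint8(102)), (142, np.uint8(103)), (143, np.uint8(105)), (144, np.uint8(110)), (145, np.uint8(111))]
26.6667 [0.503  0.2389 0.1668] toolz [-0.003 -0.001 -1.   ] tooly [ 0.045  0.999 -0.001] [ 0.23  0.21  1.71  0.    1.22 -1.3 ] [ 0.8  0.2 -1.4] pitch below horiz deg 89.8
turn [ 0.0002 -0.001   0.0007]
```

Call:
servo_tool --steps '[{"dx": -0.02,"dy": 0.025,"dz": -0.05,"wx": 0,"wy": 0,"wz": 0},{"dx": -0.04,"dy": 0.045,"dz": -0.1,"wx": 0,"wy": 0,"wz": 0},{"dx": -0.04,"dy": 0.045,"dz": -0.15,"wx": 0,"wy": 0,"wz": 0},{"dx": -0.04,"dy": 0.045,"dz": -0.22,"wx": 0,"wy": 0,"wz": 0},{"dx": -0.04,"dy": 0.045,"dz": -0.22,"wx": 0,"wy": 0,"wz": 0}]' --jaw 0

```text
time_s: 27.08
eef_pos: [0.498, 0.2438, 0.1434]
eef_rot: [-0.002, 0.023, 1.0, -0.0]
wrist_force: [0.4, -0.3, -1.4]
opening: 0.695
grasp_force: 66.2
```

```bash
python3 st.py 89.99 -.043; python3 - <<'E'
from h import *
c=grab('wrist','w18'); g=cv2.cvtColor(c['frame'],cv2.COLOR_RGB2GRAY)
print(g[100:150,290].tolist()); print('r120',np.where(abs(np.diff(g[120].astype(int)))>20)[0],'r123',np.where(abs(np.diff(g[123].astype(int)))>20)[0],'r150',np.where(abs(np.diff(g[150].astype(int)))>20)[0],'r118',np.where(abs(np.diff(g[118].astype(int)))>20)[0])
E
```

```text
27.0833 [0.498  0.2438 0.1434] toolz [-0.004 -0.    -1.   ] tooly [ 0.046  0.999 -0.   ] [ 0.24  0.23  1.73  0.    1.18 -1.28] [ 0.4 -0.3 -1.4] pitch below horiz deg 89.8
turn [ 0.0001 -0.0014  0.0009]
[117, 120, 122, 119, 124, 124, 119, 119, 118, 115, 117, 115, 113, 80, 33, 44, 69, 82, 93, 82, 40, 22, 26, 40, 56, 58, 47, 20, 17, 24, 51, 78, 88, 77, 65, 62, 71, 77, 84, 97, 101, 100, 106, 107, 109, 110, 113, 115, 116, 114]
r120 [210 278 367 368 369 370 371 384 392 393] r123 [211 272 301 375 376 377 393] r150 [226 227 402 403 408 409 418 419 542 612 613] r118 [210 368 390 392 393]
```

```bash
python3 - <<'E'
from h import *
c=load('w18')
for n,p,z in (('wide top edge',[[290,113]],.06),('deep base',[[290,119.3]],.06),('deep lid edge ~125',[[290,124.5]],.12),('shal base',[[290,126.3]],.133),('shal lid row150',[[226.5,150],[418.5,150]],.177),('wide r118',[[392.5,118]],.06)): print(n,onz(c,p,z)[:,:2].round(4).tolist())
E
```

```text
wide top edge [[0.435, 0.2255]]
deep base [[0.4388, 0.2252]]
deep lid edge ~125 [[0.4384, 0.2306]]
shal base [[0.4384, 0.2318]]
shal lid row150 [[0.4418, 0.2161], [0.4444, 0.2745]]
wide r118 [[0.4409, 0.2885]]
```

Call:
servo_tool --steps '[{"dx": 0,"dy": 0.01,"dz": -0.04,"wx": 0,"wy": 0,"wz": 0},{"dx": 0,"dy": 0.01,"dz": -0.07,"wx": 0,"wy": 0,"wz": 0},{"dx": 0,"dy": 0.01,"dz": -0.1,"wx": 0,"wy": 0,"wz": 0},{"dx": 0,"dy": 0.01,"dz": -0.12,"wx": 0,"wy": 0,"wz": 0},{"dx": 0,"dy": 0.01,"dz": -0.12,"wx": 0,"wy": 0,"wz": 0}]' --jaw 0

```text
time_s: 27.55
eef_pos: [0.4985, 0.2453, 0.1323]
eef_rot: [-0.001, 0.023, 1.0, 0.0]
wrist_force: [-0.4, -0.7, -2.3]
opening: 0.696
grasp_force: 66.2
```

Call:
servo_tool --steps '[{"dx": 0,"dy": 0,"dz": -0.01,"wx": 0,"wy": 0,"wz": 0},{"dx": 0,"dy": 0,"dz": -0.02,"wx": 0,"wy": 0,"wz": 0},{"dx": 0,"dy": 0,"dz": -0.02,"wx": 0,"wy": 0,"wz": 0},{"dx": 0,"dy": 0,"dz": -0.02,"wx": 0,"wy": 0,"wz": 0},{"dx": 0,"dy": 0,"dz": -0.02,"wx": 0,"wy": 0,"wz": 0}]' --jaw 0

```text
time_s: 27.97
eef_pos: [0.4989, 0.2454, 0.1311]
eef_rot: [-0.001, 0.023, 1.0, 0.0]
wrist_force: [0.6, 0.6, -1.3]
opening: 0.694
grasp_force: 66.2
```

Call:
servo_tool --steps '[{"dx": 0,"dy": 0,"dz": -0.005,"wx": 0,"wy": 0,"wz": 0},{"dx": 0,"dy": -0.005,"dz": -0.01,"wx": 0,"wy": 0,"wz": 0},{"dx": 0,"dy": -0.01,"dz": -0.01,"wx": 0,"wy": 0,"wz": 0},{"dx": 0,"dy": -0.01,"dz": -0.01,"wx": 0,"wy": 0,"wz": 0},{"dx": 0,"dy": -0.01,"dz": -0.01,"wx": 0,"wy": 0,"wz": 0}]' --jaw 0

```text
time_s: 28.38
eef_pos: [0.4991, 0.2446, 0.1303]
eef_rot: [-0.001, 0.023, 1.0, 0.0]
wrist_force: [0.1, 1.4, 1.7]
opening: 0.694
grasp_force: 66.8
```

Contact has begun (force now +1.7 N). Next: release, rise and check.

Call:
servo_tool --steps '[{"dx": 0,"dy": 0,"dz": -0.005,"wx": 0,"wy": 0,"wz": 0},{"dx": 0,"dy": 0,"dz": -0.005,"wx": 0,"wy": 0,"wz": 0},{"dx": 0,"dy": 0,"dz": -0.005,"wx": 0,"wy": 0,"wz": 0},{"dx": 0,"dy": 0,"dz": -0.005,"wx": 0,"wy": 0,"wz": 0},{"dx": 0,"dy": 0,"dz": -0.005,"wx": 0,"wy": 0,"wz": 0}]' --jaw 1

```text
time_s: 28.8
eef_pos: [0.4988, 0.2443, 0.1293]
eef_rot: [-0.001, 0.023, 1.0, 0.0]
wrist_force: [0.6, 1.1, 0.1]
opening: 1.001
grasp_force: 0.0
```

Call:
servo_tool --steps '[{"dx": 0,"dy": 0,"dz": 0.1,"wx": 0,"wy": 0,"wz": 0},{"dx": 0,"dy": 0,"dz": 0.3,"wx": 0,"wy": 0,"wz": 0},{"dx": 0,"dy": 0,"dz": 0.6,"wx": 0,"wy": 0,"wz": 0},{"dx": 0,"dy": 0,"dz": 0.9,"wx": 0,"wy": 0,"wz": 0},{"dx": 0,"dy": 0,"dz": 1,"wx": 0,"wy": 0,"wz": 0}]' --jaw 1

```text
time_s: 29.22
eef_pos: [0.5011, 0.245, 0.2351]
eef_rot: [0.003, 0.023, 1.0, 0.001]
wrist_force: [0.5, 0.4, 0.7]
opening: 0.997
grasp_force: 0.0
```

Call:
servo_tool --steps '[{"dx": 0,"dy": -0.2,"dz": 0.2,"wx": 0,"wy": 0,"wz": 0},{"dx": 0,"dy": -0.5,"dz": 0.4,"wx": 0,"wy": 0,"wz": 0},{"dx": 0,"dy": -0.8,"dz": 0.5,"wx": 0,"wy": 0,"wz": 0},{"dx": 0,"dy": -0.8,"dz": 0.5,"wx": 0,"wy": 0,"wz": 0},{"dx": 0,"dy": -0.8,"dz": 0.5,"wx": 0,"wy": 0,"wz": 0}]' --jaw 1

```text
time_s: 29.63
eef_pos: [0.4994, 0.1633, 0.2806]
eef_rot: [0.0, 0.024, 1.0, 0.0]
wrist_force: [-0.4, 0.8, -0.0]
opening: 0.998
grasp_force: 0.0
```

```bash
python3 st.py; python3 - <<'E'
from refine import *
for n in ('wrist','top'): grab(n,n+'19')
for t in ('wrist19',):
    for n,L,W,h in (('sh',.116,.06,.164),('deep',.116,.06,.12),('wide',.124,.084,.06)): print(n,refine([t],[.499,.2445,-.043,h],L,W,h))
    print(refine([t],[.499,.2445,-.043,.164],.116,.06))
E
```

```text
29.6333 [0.4994 0.1633 0.2806] toolz [ 0.     0.001 -1.   ] tooly [0.048 0.999 0.001] [ 0.09  0.03  1.67  0.    1.44 -1.43] [-0.4  0.8 -0. ] pitch below horiz deg 90.0
sh (array([ 0.49711858,  0.24295668, -0.04371683,  0.17287922]), np.float64(-33.4364013671875))
deep (array([ 0.49513181,  0.25006396, -0.05314518,  0.1276675 ]), np.float64(-26.434738159179688))
wide (array([ 0.49947074,  0.24675958, -0.04428692,  0.06512613]), np.float64(-22.63319969177246))
(array([ 0.49974471,  0.24529867, -0.04653546,  0.15832283]), np.float64(-35.03630828857422))
```

```bash
python3 -c "
from bench import workorder; print(workorder.hand_in())"
```

```text
the job is handed in; nothing more can be done
None
```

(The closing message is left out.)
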